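# Ready the screwdriving station: set the clutch, stack the tins, hang the job carrier

### The job

Get the screwdriving station ready for the next job. First turn the clutch collar of the bench torque driver to 6 (the position with six dots) and let go of it; then stack every loose tin, flat and either way up, on the row of four in the rack, each one squarely across the gap between two neighbouring tins of the layer below; last, take the job carrier off its stand, hook it over the rail near the end with the black disc and, keeping it on the rail, slide it along until it is centred on the dark band, and let it hang there. Put any tin that gets knocked out of place back, keep the four tins of the row flat in their places, and leave the bottle, the screwdriver and the mug alone.

Things in the scene. Friction and masses are not known exactly. Their poses are not given: they have to be found in the camera images.
- collar (a joint): Detented clutch collar of the torque driver, turning on a vertical axis: rad, growing clockwise seen from above. Eight positions, marked round the dial by 1 to 8 dots: position n is at (n-1) x 0.5236 (1 is 0, 6 is 2.618, 8 is 3.665), end stops 0.08 beyond. A detent (0.11 N m) draws it to the nearest position when let go. The white line on its top points at the position set.
- collar_grip (a point): On the collar's axis, 18 mm below its top, 24.5 mm above the dial plate: TCP height for gripping the collar across its diameter from above. The collar is an upright ribbed cylinder 40 mm wide, 38 mm tall, on a skirt 49 mm wide, 4 mm high, over a fixed round dial plate 98 mm wide, 70 mm above the bench, on a grey holder of 110 x 110 mm.
- rack: Fixed dark rack, 64 mm (its x) by 247 mm (its y) by 12 mm high, floor 3 mm thick, with four cells in a row along its y, 61 mm apart, walls 3 mm; the cells' middles lie at y = -91.5, -30.5, 30.5 and 91.5 mm. Origin under its centre, z up.
- base0: Tin 1, counted along the rack's y, of the four standing in the rack's cells (with about 1 mm play all round), 56 mm in diameter, 22 mm high, 120 g. Origin at its middle (11 mm above its underside), z along its axis.
- base1: Tin 2, counted along the rack's y, of the four standing in the rack's cells (with about 1 mm play all round), 56 mm in diameter, 22 mm high, 120 g. Origin at its middle (11 mm above its underside), z along its axis.
- base2: Tin 3, counted along the rack's y, of the four standing in the rack's cells (with about 1 mm play all round), 56 mm in diameter, 22 mm high, 120 g. Origin at its middle (11 mm above its underside), z along its axis.
- base3: Tin 4, counted along the rack's y, of the four standing in the rack's cells (with about 1 mm play all round), 56 mm in diameter, 22 mm high, 120 g. Origin at its middle (11 mm above its underside), z along its axis.
- gap0 (a point): Where the middle of a tin of the second layer belongs: over the middle between base0 and base1, on top of those tins (36 mm above the bench; the tin's underside is then at 25 mm).
- gap1 (a point): Where the middle of a tin of the second layer belongs: over the middle between base1 and base2, on top of those tins (36 mm above the bench; the tin's underside is then at 25 mm).
- gap2 (a point): Where the middle of a tin of the second layer belongs: over the middle between base2 and base3, on top of those tins (36 mm above the bench; the tin's underside is then at 25 mm).
- upper0 (a point): Where the middle of a tin of the third layer belongs: over the middle between gap0 and gap1, on top of tins standing there (58 mm above the bench; its underside at 47 mm).
- upper1 (a point): Where the middle of a tin of the third layer belongs: over the middle between gap1 and gap2, on top of tins standing there (58 mm above the bench; its underside at 47 mm).
- tin0: Loose tin, the same as those in the rack: 56 mm in diameter, 22 mm high, about 120 g, lying flat on the bench at the start; both ends are alike and either may be up. Origin at its middle (11 mm above its underside), z along its axis. Two to four of the loose tins are present.
- tin1: Loose tin, the same as those in the rack: 56 mm in diameter, 22 mm high, about 120 g, lying flat on the bench at the start; both ends are alike and either may be up. Origin at its middle (11 mm above its underside), z along its axis. Two to four of the loose tins are present.
- tin2: Loose tin, the same as those in the rack: 56 mm in diameter, 22 mm high, about 120 g, lying flat on the bench at the start; both ends are alike and either may be up. Origin at its middle (11 mm above its underside), z along its axis. Two to four of the loose tins are present.
- tin3: Loose tin, the same as those in the rack: 56 mm in diameter, 22 mm high, about 120 g, lying flat on the bench at the start; both ends are alike and either may be up. Origin at its middle (11 mm above its underside), z along its axis. Two to four of the loose tins are present.
- carrier: Job carrier, 140 g rigid hanger: tag 70 mm wide (y), sheet hook 24 wide (y), black grip tab on top. Origin: axis of the 12 mm bar it hangs on (bar along y); z up. Mm: hook crown at z 6; leg at x -15 to -10; lip at x 10 to 15 ends at z -4; open to +x between lip and cross piece (top z -31); tag x 1 to 6, z -108 to -36; tab 22 (x) x 10 (y), z 12 to 54: grip with TCP at z 34, closing along y.
- stand: The carrier's parking stand, fixed: dark foot 90 x 120 mm, thin post at y = -55 mm, level 12 mm bar along its y, axis 150 mm above the bench, y = -61 to 39 mm. Origin on the bench. The carrier starts hung here, its +x like the stand's. The carrier goes on and off a bar sideways: lifted about 17 mm, from the bar's -x side (off by 35 mm).
- rail: Fixed rail: a level steel bar of 12 mm along its y, 290 mm long, on two posts at y = -135 and 135 mm; bar axis 220 mm above the bench. Origin on the bench under its middle, z up. The black disc (24 mm) is on its -y end.
- rail_load (a point): Point on the rail's axis 50 mm from the post at the end with the black disc: the carrier is hooked on here (within 40 mm along the rail). From here it slides along the rail (its +y) to the band, 115 to 180 mm on. Axes as the rail's.
- mark: Dark band 5 mm wide round the rail, drawn on: origin on the rail's axis at the band's middle, axes as the rail's. The carrier's origin belongs here.
- oiler: Blue bottle, 56 mm in diameter, 140 mm tall, origin under its centre. To be left alone.
- screwdriver: Screwdriver lying on the bench. To be left alone.
- mug: White mug, 76 mm wide, 85 mm tall, origin under its centre. To be left alone.
Things that resemble listed ones, but are neither listed nor needed, are in the scene too. What is shaped like the tin1 but orange is not meant.

How it is judged:
By the outcome, as a careful person would: the job done as asked, in the order asked, and still so for the second after the job is handed in, with the robot touching nothing.
Of tin0, tin1, tin2, tin3 only 2 to 4 are there at a start; the rules pass over those that are not, and their reading is None.
At some moment in a run one of tin0, tin1, tin2, tin3 may be knocked a few centimetres aside while the robot is not near it.
It also fails if it takes over 210 s, if anything falls off the work surface, if the arm or the gripper's body presses on something with over 40 N, if the wrist force passes 120 N, or if a joint passes its speed limit or range.

### The arm

A 6-joint arm with a two-finger parallel gripper is mounted at the origin on the work surface. World frame = base frame: x ahead of the robot, y to its left, z up, the work surface at z = 0. Lengths are in m, angles in rad, forces in N, time in s.
With the tool pointing down it reaches from about 0.35 to 0.975 m from the base axis. Payload 4.9 kg.
Tool frame: the origin (TCP) lies between the finger pads, 19 mm behind the fingertips; this is the grasp point; z points along the fingers, x is the direction in which the jaws open and shut, and the axes are right-handed (so a half turn about z gives the same grasp; the last joint's range is limited). The gripper opens to 85 mm and grips with 20 to 120 N. Pads are 22 mm wide; open, the fingers measure 114 mm over their backs; the gripper's body (76 mm by 85 mm) begins 54 mm behind the grasp point. The pads swing forward as they close: fully open they stand 13 mm farther back than shut.
Start: joints at [-1.366, 0.053, 1.613, -0, 1.476, -0.119], TCP at [0.199, -0.593, 0.25] pointing down, gripper open.
Joint ranges: [-3.01, 3.01], [-1.01, 2.22], [0.06, 2.58], [-1.02, 4.17], [0.09, 2.62], [-3.14, 3.14]. Speed limits (rad/s): [2.57, 2.57, 3.14, 3.14, 3.14, 3.14].

### API

Orientations are given as a rotation vector (axis times angle).
In Python, from station import readout, viewer, ctrl, nets gives the robot as it stands. The module is installed in compiled form; this text tells all that it offers.
- The arm moves only by the tool step_arm, never from a script. Its argument "moves" is a list that holds one entry, the list of rows, each a list of 4 numbers: the shift along the world's x, y, z in cm, then the turn about the world's z in rad. In form: [[[dx, dy, dz, yaw], ...]]. A call has 1 to 10 rows; each row shifts and turns the commanded pose from where the row before left it; what a row does not reach is not made up. A row lasts 1/12 s, in which the tool goes at most 41.7 mm and 7.16 degrees, less where a joint would pass 70% of its speed; a pose out of reach is approached as far as the arm can. A call is refused whole if a number of a shift passes 4.17 or a number of a turn 0.125, either way. A call with a gripper value outside its range is refused whole. "grip" is the closure, from 0 (fully open) to 1 (shut), set as the call begins (left out, the last holds). The fingers move at their own pace and stop on an object; "squeeze" is the grip in N (left out, the last holds). Time passes only in rows, so rows that do not move let the fingers close. It gives the time, the measured TCP pose, the force and the opening at its end, in the units of the state.
- readout.get_obs(): the state, without advancing time (a new reading comes with each control period).
- viewer.get_image(name): name is "side" or "top" or "wrist"; returns the picture (480x640x3 uint8, blue, green, red); there is no depth.
- viewer.calibration(name): a dict with "camera_matrix" (3x3 intrinsics, pixels), "R" (3x3) and "t" (3): a world point X has camera coordinates R X + t. Camera axes: x right, y down, z forward; pixel columns grow to the right and rows downward; lengths in m; the calibration is good to about 2 mm. A picture is of the moment at which its call begins: read the wrist's pose just before it. calibration takes no time and is no camera call; for the wrist camera it gives the pose at the moment of the call.
- ctrl.finish_job(): hands the job in, once; it reports no verdict.
Trained networks look in the newest picture that a camera, given by its name, has taken for a name from the list of things; names that differ only in an ending like _2 or _b are one class to them, and where a whole thing is asked for, a point or a joint stands for the part that bears it (a point fixed in the world has none). Each returns a list of dicts, best first, with "confidence" (0 to 1); they miss things now and then, are a little off and sometimes report something else, mostly with a low value. They report only what shows in the picture. A call takes as long as a camera call. They do not tell look-alikes from the thing itself.
- nets.masks_of(camera, thing): "region" (480x640 bool, what is visible of it) and "box" ([left, top, right, bottom] in pixels, round what is visible of it).
- nets.pinpoint(camera, thing): "at" ([column, row] in pixels: a listed point, or the origin of a listed thing).
The state is a dict: "t": time; "q": joint angles; "dq": joint speeds; "effort": joint torques, N m; "tool_pos": TCP position; "tool_rot": TCP orientation; "contact_force": force on the tool from outside, world axes, zero at the start; "wrist_torque": the same for the moment, N m; "opening": finger opening in m.
Only numpy, scipy, OpenCV 4.12 (cv2) and the standard library are available. Lean on these libraries where they do the work, as an engineer would, in place of code of your own. Each camera call takes 0.05 s, during which the arm holds its last target. There are 200 camera calls.

## Working session

There is one attempt and no reset: what is moved stays moved. The work goes in short steps, Python scripts to look and compute and a tool call to move; the robot and the scene stay as the last step left them, time stands still between calls to the robot, and variables do not carry over. Pictures are saved under pics/ and viewed, about 12 in all and at most 16, crops included, and the job is handed in when it is done.

Besides the shell and the picture viewer there is one more tool, called after "Request:" in YAML: its name, and indented under it one key for each argument. step_arm: Moves the arm, as the interface text tells. Its arguments: {"type":"object","properties":{"moves":{"type":"array","items":{"type":"array","items":{"type":"array","items":{"type":"number"}}}},"grip":{"type":"number"},"squeeze":{"type":"number"}},"required":["moves"]}

```bash
mkdir -p pics; ls
python3 - <<'E'
from station import readout, viewer, ctrl, nets
import cv2, numpy as np
o=readout.get_obs(); print(o['t'],o['tool_pos'],o['tool_rot'],o['opening'])
for n in ['side','top']:
    cv2.imwrite(f'pics/{n}0.png',viewer.get_image(n))
    c=viewer.calibration(n); print(n,c['camera_matrix'].round(1).tolist(),(-c['R'].T@c['t']).round(3),c['R'].round(2).tolist())
    for th in ['collar_grip','rack','base0','gap0','tin0','carrier','stand','rail','mark','rail_load','oiler','mug','screwdriver']:
        try: print(th,[(np.round(d['at']).tolist(),round(d['confidence'],2)) for d in nets.pinpoint(n,th)])
        except Exception as e: print(th,e)
print(readout.get_obs()['t'])
E
```

```text
pics
0.0 [ 0.19873234 -0.59195382  0.24874012] [-2.54933807e+00  1.83349062e+00  2.38704315e-03] 0.08551840289867679
side [[552.1, 0.0, 318.9], [0.0, 552.1, 237.8], [0.0, 0.0, 1.0]] [0.309 0.861 1.067] [[-0.97, -0.25, 0.02], [-0.2, 0.71, -0.68], [0.15, -0.66, -0.73]]
collar_grip [([356.0, 206.0], 0.65), ([365.0, 148.0], 0.51)]
rack [([297.0, 352.0], 0.81)]
base0 [([285.0, 387.0], 0.91), ([301.0, 341.0], 0.88), ([294.0, 366.0], 0.86), ([309.0, 318.0], 0.83)]
gap0 [([290.0, 372.0], 0.89), ([298.0, 347.0], 0.77), ([304.0, 326.0], 0.75)]
tin0 [([349.0, 244.0], 0.91), ([380.0, 296.0], 0.83), ([310.0, 253.0], 0.76), ([356.0, 208.0], 0.53)]
carrier [([299.0, 154.0], 0.7), ([308.0, 319.0], 0.54)]
stand [([297.0, 199.0], 0.92), ([356.0, 205.0], 0.58), ([308.0, 318.0], 0.43)]
rail [([366.0, 148.0], 0.17)]
mark []
rail_load [([252.0, 214.0], 0.74), ([297.0, 352.0], 0.41), ([292.0, 371.0], 0.17)]
oiler [([324.0, 164.0], 0.81), ([297.0, 350.0], 0.64)]
mug []
screwdriver [([295.0, 199.0], 0.24)]
top [[441.8, 0.0, 318.8], [0.0, 441.8, 245.5], [0.0, 0.0, 1.0]] [0.287 0.026 1.373] [[0.01, -1.0, -0.0], [-0.98, -0.01, -0.19], [0.19, 0.01, -0.98]]
collar_grip [([464.0, 265.0], 0.55)]
rack [([250.0, 263.0], 0.95)]
base0 [([277.0, 264.0], 0.74), ([258.0, 259.0], 0.63), ([235.0, 262.0], 0.57), ([220.0, 263.0], 0.57), ([223.0, 259.0], 0.2), ([248.0, 265.0], 0.19)]
gap0 [([224.0, 261.0], 0.96), ([247.0, 262.0], 0.89), ([266.0, 262.0], 0.64)]
tin0 [([342.0, 248.0], 0.75), ([328.0, 279.0], 0.75), ([361.0, 276.0], 0.55), ([314.0, 312.0], 0.5)]
carrier [([409.0, 209.0], 0.53)]
stand [([400.0, 222.0], 0.61), ([464.0, 264.0], 0.57)]
rail []
mark []
rail_load [([309.0, 195.0], 0.66), ([413.0, 207.0], 0.2)]
oiler [([450.0, 235.0], 0.69)]
mug [([171.0, 312.0], 0.94)]
screwdriver [([247.0, 266.0], 0.72), ([194.0, 238.0], 0.58), ([313.0, 198.0], 0.16)]
1.4
```

View pics/side0.png

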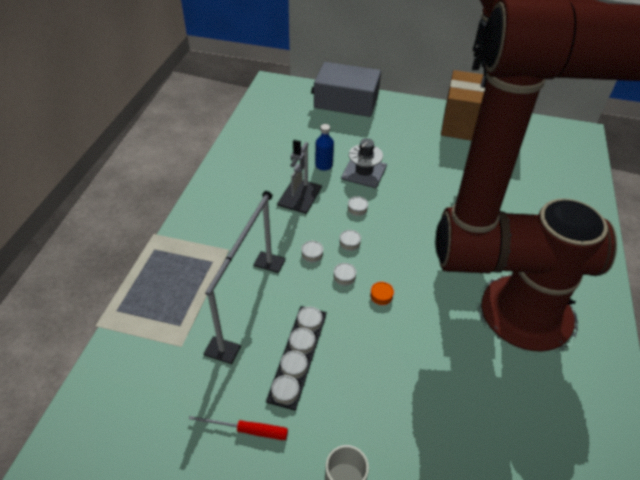

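View pics/top0.png

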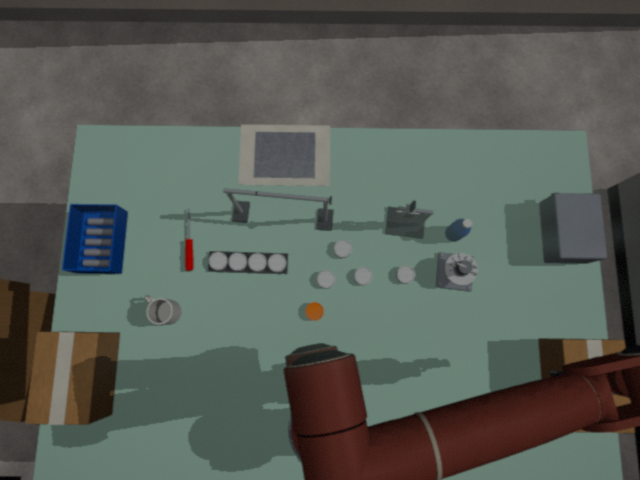

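The side view shows four white loose tins at (358,205), (350,240), (313,251), (345,273). The orange tin at (381,293) is the look-alike and stays. The rack is at (297,352), the rail disc at (267,195), the carrier on its stand at (299,155), and the driver at (365,155). The top view agrees, with tins at (342,248), (326,280), (362,276), (405,274).

```bash
cat > h.py <<'E'
from station import readout, viewer, ctrl, nets
import cv2, numpy as np
def ray(c,p):
    v=c['R'].T@np.linalg.inv(c['camera_matrix'])@np.array([p[0],p[1],1.]); return -c['R'].T@c['t'],v/np.linalg.norm(v)
def onz(c,p,z):
    o,v=ray(c,p); return o+v*(z-o[2])/v[2]
def tri(cps):
    A=np.zeros((3,3));b=np.zeros(3)
    R=[ray(c,p) for c,p in cps]
    for o,v in R:
        M=np.eye(3)-np.outer(v,v);A+=M;b+=M@o
    X=np.linalg.solve(A,b); return X.round(4),[round(float(np.linalg.norm((np.eye(3)-np.outer(v,v))@(X-o)))*1000,1) for o,v in R]
def proj(c,X):
    x=c['camera_matrix']@(c['R']@np.asarray(X)+c['t']); return x[:2]/x[2]
E
python3 - <<'E'
from h import *
s=viewer.calibration('side');t=viewer.calibration('top')
S=dict(tinA=(358,205),tinB=(350,240),tinC=(313,251),tinD=(345,273),b_a=(309,318),b_d=(285,387),collar=(365,148),disc=(267,196),railend=(211,292),stand=(297,199),carrier=(299,154),mark=(0,0))
T=dict(tinA=(405,275),tinB=(362,276),tinC=(342,249),tinD=(326,280),b_a=(277,264),b_d=(218,262),collar=(464,264),disc=(330,200),railend=(225,191),stand=(400,222),carrier=(409,209))
for k in T: print(k,tri([(s,S[k]),(t,T[k])]))
i=cv2.imread('pics/side0.png')[90:310,200:420]
a=cv2.resize(i,(600,600),interpolation=cv2.INTER_CUBIC)
cv2.imwrite('pics/c1.png',a)
E
```

```text
tinA (array([ 0.4542, -0.2314,  0.0169]), [0.0, 0.0])
tinB (array([ 0.4488, -0.099 ,  0.0158]), [0.6, 0.6])
tinC (array([ 0.532, -0.037,  0.016]), [1.2, 1.2])
tinD (array([0.4362, 0.0119, 0.016 ]), [0.7, 0.7])
b_a (array([0.4851, 0.1644, 0.0182]), [2.3, 2.3])
b_d (array([0.4876, 0.346 , 0.0253]), [2.1, 2.1])
collar (array([ 0.4759, -0.3907,  0.0899]), [4.1, 4.1])
disc (array([0.6298, 0.0057, 0.2196]), [0.8, 0.8])
railend (array([0.6496, 0.2909, 0.2222]), [1.7, 1.7])
stand (array([ 0.6251, -0.2214,  0.0052]), [0.3, 0.3])
carrier (array([ 0.6199, -0.2177,  0.1696]), [2.3, 2.3])
```

View pics/c1.png

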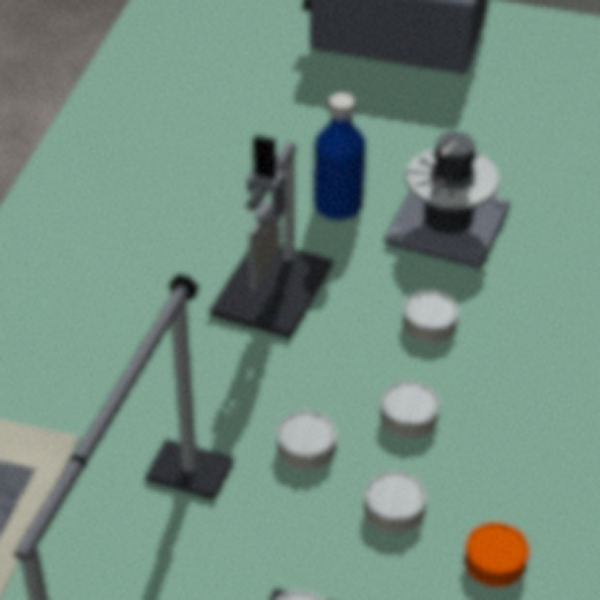

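The crop confirms four white tins and one orange one. It also shows the collar's white line, the rail band at side pixel (229,259), the black disc at (267,195), and the stand's post on the -y side. Next I move the wrist camera over the driver.

Run:
```python
from h import *
s=viewer.calibration('side');t=viewer.calibration('top');c=viewer.calibration('wrist')
o=readout.get_obs(); from scipy.spatial.transform import Rotation as Ro
R=Ro.from_rotvec(o['tool_rot']).as_matrix()
print('cam in tool',(R.T@(-c['R'].T@c['t']-o['tool_pos'])).round(3)); print('cam axes in tool',(c['R']@R).round(3).tolist()); print(R.round(3).tolist(), c['camera_matrix'][0,0])
# mark : on rail line
A=np.array([.6298,.0057,.2196]);B=np.array([.6496,.2909,.2222])
for k in np.linspace(.4,.8,9): print(k,proj(s,A+k*(B-A)).round(1),proj(t,A+k*(B-A)).round(1))
```

```text
cam in tool [ 0.    -0.079 -0.123]
cam axes in tool [[1.0, 0.001, 0.0], [-0.0, 0.952, -0.306], [-0.0, 0.306, 0.952]]
[[0.318, -0.948, -0.0], [-0.948, -0.318, -0.0], [-0.0, 0.0, -1.0]] 352.27652552894267
0.4 [246.2 230.5] [288.  196.8]
0.45 [243.5 235.1] [282.7 196.4]
0.5 [240.7 239.9] [277.5 196. ]
0.55 [237.9 244.7] [272.2 195.5]
0.6000000000000001 [235.  249.5] [267.  195.1]
0.65 [232.1 254.5] [261.7 194.7]
0.7000000000000001 [229.1 259.5] [256.5 194.2]
0.75 [226.1 264.7] [251.3 193.8]
0.8 [223.  269.9] [246.  193.4]
```

Request:
step_arm:
  moves:
    - [[3.5, 2.5, 1, 0], [3.5, 2.5, 1, 0], [3.5, 2.5, 1, 0], [3.5, 2.5, 1, 0], [3.5, 2.5, 1, 0], [3.5, 2.5, 0, 0], [0, 0, 0, 0], [0, 0, 0, 0]]

```text
t: 2.07
tool_pos: [0.3994, -0.449, 0.2975]
tool_rot: [2.554, -1.829, 0.001]
contact_force: [-0.2, 0.4, 0.6]
opening: 0.0856
```

Run:
```python
from h import *
c=viewer.calibration('wrist'); im=viewer.get_image('wrist'); cv2.imwrite('pics/w1.png',im)
for th in ['collar_grip','oiler','tin0']:
    for d in nets.pinpoint('wrist',th): print(th,np.round(d['at'],1),round(d['confidence'],2),onz(c,d['at'],.0945 if th=='collar_grip' else .011).round(4))
np.savez('w1',**c)
```

```text
collar_grip [278.4 124.6] 0.6 [ 0.4706 -0.3904  0.0945]
oiler [326.   10.3] 0.64 [ 0.5888 -0.3955  0.011 ]
tin0 [143.9  87.3] 0.95 [ 0.4595 -0.2352  0.011 ]
tin0 [16.6 49.8] 0.64 [ 0.4525 -0.1043  0.011 ]
```

View pics/w1.png

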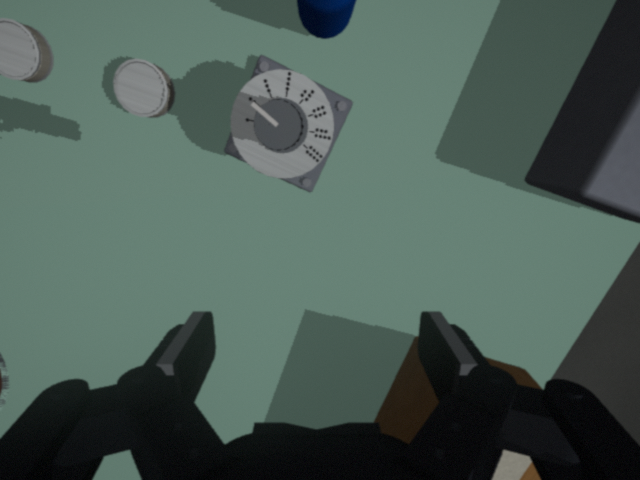

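Run:
```python
from h import *
i=cv2.imread('pics/w1.png')[60:190,225:355]
cv2.imwrite('pics/w1c.png',cv2.resize(i,(600,600),interpolation=cv2.INTER_CUBIC))
```

```text
(no output)
```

View pics/w1c.png

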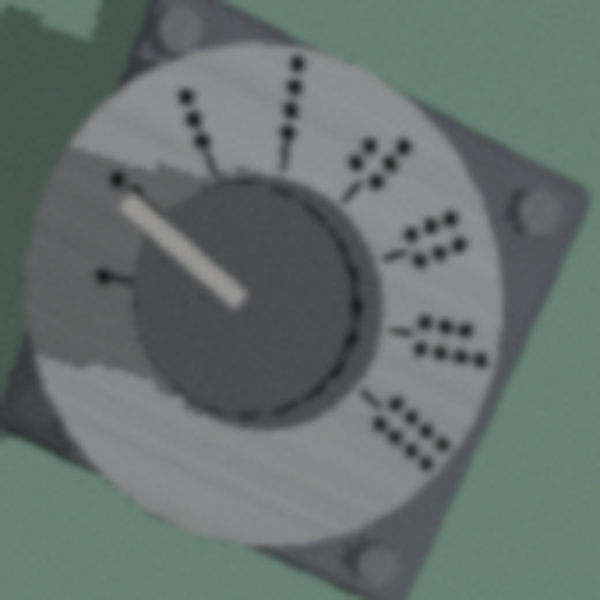

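The line points at position 2 (dots read 1, 2, 3, … 8 clockwise), so the collar has to turn 4 × 0.5236 = 2.094 rad clockwise.

Run:
```python
from h import *
c=viewer.calibration('wrist');s=viewer.calibration('side');t=viewer.calibration('top')
print('top c',onz(c,(278.5,125.6),.1125),'plate',onz(c,(282,123.5),.070))
print(tri([(c,(278.5,125.6)),(s,(366.8,143.2))]),tri([(c,(278.5,125.6)),(s,(366.8,143.2)),(t,(462,262))]))
o=readout.get_obs();print(o['q'].round(2),o['tool_pos'])
```

```text
top c [ 0.46763416 -0.3949132   0.1125    ] plate [ 0.46984508 -0.39312992  0.07      ]
(array([ 0.468 , -0.394 ,  0.1046]), [0.5, 0.5]) (array([ 0.473 , -0.3881,  0.1063]), [8.2, 5.4, 13.1])
[-0.97 -0.03  1.62 -0.    1.55  0.28] [ 0.39676176 -0.45113427  0.29676022]
```

Request:
step_arm:
  moves:
    - [[1.8, 1.4, -3, 0], [1.8, 1.4, -3, 0], [1.8, 1.4, -3, 0], [1.7, 1.4, -3, 0], [0, 0, -2, 0], [0, 0, 0, 0], [0, 0, 0, 0]]

```text
t: 2.85
tool_pos: [0.4674, -0.3946, 0.1557]
tool_rot: [-2.549, 1.836, 0.005]
contact_force: [-0.7, -0.0, 1.3]
opening: 0.0858
```

Run:
```python
from h import *
c=viewer.calibration('wrist'); im=viewer.get_image('wrist'); cv2.imwrite('pics/w2.png',im)
P=[]
for _ in range(3):
  o=readout.get_obs();print(o['t'],o['tool_pos'].round(4),(-c['R'].T@c['t']).round(4));
  for d in nets.pinpoint('wrist','collar_grip'): print(np.round(d['at'],1),round(d['confidence'],2),onz(c,d['at'],.0945).round(4))
d=np.load('w1.npz'); 
for d2 in nets.pinpoint('wrist','collar_grip')[:1]: print(tri([(d,(278.4,124.6)),(c,d2['at'])]))
```

```text
2.9 [ 0.4682 -0.3957  0.1579] [ 0.5429 -0.3701  0.2784]
[309.6 271.9] 0.56 [ 0.4709 -0.3896  0.0945]
2.95 [ 0.4688 -0.3962  0.1593] [ 0.5429 -0.3701  0.2784]
[309.6 271.9] 0.56 [ 0.4709 -0.3896  0.0945]
3.0 [ 0.4691 -0.3963  0.1599] [ 0.5429 -0.3701  0.2784]
[309.6 271.9] 0.56 [ 0.4709 -0.3896  0.0945]
(array([ 0.4704, -0.39  ,  0.093 ]), [0.2, 0.2])
```

Request:
step_arm:
  moves:
    - [[0.1, 0.4, -2, 0], [0, 0, -2, 0], [0, 0, -1.5, 0], [0, 0, -0.7, 0], [0, 0, 0, 0], [0, 0, 0, 0]]

```text
t: 3.6
tool_pos: [0.4701, -0.3909, 0.0962]
tool_rot: [2.55, -1.835, 0.002]
contact_force: [-0.0, -0.7, 0.1]
opening: 0.0853
```

Request:
step_arm:
  moves:
    - [[0, 0, 0, 0], [0, 0, 0, 0], [0, 0, 0, 0], [0, 0, 0, 0], [0, 0, 0, 0], [0, 0, 0, 0], [0, 0, 0, 0], [0, 0, 0, 0]]
  grip: 1
  squeeze: 40

```text
t: 4.27
tool_pos: [0.4703, -0.3906, 0.0963]
tool_rot: [2.55, -1.834, 0.002]
contact_force: [-1.0, 1.8, 6.0]
opening: 0.0392
```

Request:
step_arm:
  moves:
    - [[0, 0, 0, -0.105], [0, 0, 0, -0.105], [0, 0, 0, -0.105], [0, 0, 0, -0.105], [0, 0, 0, -0.105], [0, 0, 0, -0.105], [0, 0, 0, -0.105], [0, 0, 0, -0.105], [0, 0, 0, -0.105], [0, 0, 0, -0.105]]

```text
t: 5.1
tool_pos: [0.4701, -0.3913, 0.0964]
tool_rot: [1.281, -2.868, 0.004]
contact_force: [-1.6, -0.7, 4.9]
opening: 0.0391
```

Request:
step_arm:
  moves:
    - [[0, 0, 0, -0.105], [0, 0, 0, -0.105], [0, 0, 0, -0.105], [0, 0, 0, -0.105], [0, 0, 0, -0.105], [0, 0, 0, -0.105], [0, 0, 0, -0.105], [0, 0, 0, -0.105], [0, 0, 0, -0.105], [0, 0, 0, -0.105]]

```text
t: 5.93
tool_pos: [0.4694, -0.3915, 0.0963]
tool_rot: [-0.329, -3.123, 0.004]
contact_force: [-4.2, -2.0, 6.6]
opening: 0.039
```

Request:
step_arm:
  moves:
    - [[0, 0, 0, 0], [0, 0, 0, 0], [0, 0, 0, 0]]

```text
t: 6.18
tool_pos: [0.4694, -0.3916, 0.0964]
tool_rot: [-0.322, -3.124, 0.004]
contact_force: [-4.3, -1.7, 4.6]
opening: 0.0388
```

Run:
```python
from h import *
from scipy.spatial.transform import Rotation as Ro
o=readout.get_obs();R=Ro.from_rotvec(o['tool_rot']).as_matrix();a=np.arctan2(R[1,0],R[0,0]);a0=np.arctan2(-.948,.318)
print(o['t'],o['tool_pos'],a,a0,(a-a0+np.pi)%(2*np.pi)-np.pi,o['q'].round(2),o['contact_force'],o['wrist_torque'])
```

```text
6.1833 [ 0.4694495  -0.39156086  0.09636367] 2.936234530246818 -1.2471482414688582 -2.09980253546391 [-0.82  0.16  1.77 -0.    1.21  2.53] [-4.31216557 -1.65029664  4.59091715] [-0.15954919  0.67107443  0.01230664]
```

Request:
step_arm:
  moves:
    - [[0, 0, 0, 0], [0, 0, 0, 0], [0, 0, 0, 0], [0, 0, 0, 0], [0, 0, 3.5, 0], [0, 0, 4, 0], [0, 0, 4, 0], [0, 0, 4, 0.12], [-0.1, 1, 0, 0.12], [-0.1, 1, 0, 0.12]]
  grip: 0

```text
t: 7.02
tool_pos: [0.4693, -0.3717, 0.2549]
tool_rot: [-0.251, 3.126, -0.009]
contact_force: [0.2, -0.0, -2.2]
opening: 0.0853
```

Request:
step_arm:
  moves:
    - [[-0.1, 1, 0, 0.12], [-0.1, 1, 0, 0.12], [-0.1, 1, 0, 0.12], [-0.1, 1, 0, 0.12], [-0.1, 1, 0, 0.12], [-0.1, 1, 0, 0.12], [-0.1, 1, 0, 0.12], [-0.1, 1, 0, 0.12], [-0.1, 1, 0, 0.12], [-0.1, 1, 0, 0.12]]

```text
t: 7.85
tool_pos: [0.4578, -0.2696, 0.2499]
tool_rot: [-1.976, 2.442, 0.0]
contact_force: [1.1, 0.3, -0.9]
opening: 0.0852
```

Request:
step_arm:
  moves:
    - [[0, 1, 0, 0.12], [0, 1, 0, 0.12], [0, 1, 0, 0.12], [0, 1, 0, 0.12], [0, 0, 0, 0.12], [0, 0, 0, 0.12], [0, 0, 0, 0.12], [0, 0, 0, 0.12], [0, 0, 0, 0.12], [0, 0, 0, 0.12]]

```text
t: 8.68
tool_pos: [0.4579, -0.2301, 0.2499]
tool_rot: [-3.01, 0.899, 0.0]
contact_force: [0.2, 0.1, -0.6]
opening: 0.085
```

Request:
step_arm:
  moves:
    - [[0, 0, 0, 0.12], [0, 0, 0, 0.12], [0, 0, 0, 0.12], [0, 0, 0, 0.12], [0, 0, 0, 0.09], [0, 0, 0, 0], [0, 0, 0, 0]]

```text
t: 9.27
tool_pos: [0.4579, -0.2302, 0.25]
tool_rot: [-3.141, 0.03, 0.0]
contact_force: [0.1, 0.3, -0.4]
opening: 0.0853
```

```bash
cat >> h.py <<'E'
from scipy.spatial.transform import Rotation as Ro
def st():
    o=readout.get_obs();R=Ro.from_rotvec(o['tool_rot']).as_matrix();a=np.arctan2(R[1,0],R[0,0])
    print(round(o['t'],2),'pos',o['tool_pos'].round(4),'a',round(a,3),'q',o['q'].round(2),'F',o['contact_force'].round(1),'open',round(o['opening'],4)); return o
def pts(cam,th,z,n=9,c=None):
    c=c or viewer.calibration(cam); r=[]
    for d in nets.pinpoint(cam,th)[:n]:
        r.append((d['at'],d['confidence'])); print(th,np.round(d['at'],1),round(d['confidence'],2),onz(c,d['at'],z)[:2].round(4))
    return r
E
python3 - <<'E'
from h import *
st();c=viewer.calibration('wrist'); im=viewer.get_image('wrist'); cv2.imwrite('pics/w3.png',im); np.savez('w3',**c)
pts('wrist','collar_grip',.0945); pts('wrist','tin0',.011);pts('wrist','stand',0)
p=proj(c,(.47,-.391,.09)); u,v=np.int32(p); print(p)
i=im[max(0,v-55):v+55,max(0,u-55):u+55]; cv2.imwrite('pics/w3c.png',cv2.resize(i,(500,500),interpolation=cv2.INTER_CUBIC))
E
```

```text
9.27 pos [ 0.4579 -0.2302  0.25  ] a -0.019 q [-0.61 -0.22  1.87  0.    1.49 -0.59] F [ 0.1  0.3 -0.4] open 0.0853
collar_grip [332.  397.6] 0.74 [ 0.4705 -0.3942]
tin0 [304.8  76.5] 0.96 [ 0.4502 -0.1012]
tin0 [315.  216.3] 0.95 [ 0.457  -0.2348]
tin0 [401.6   6.5] 0.89 [ 0.5375 -0.0465]
stand [472.7 208.7] 0.71 [ 0.6265 -0.2322]
stand [330.3 394.7] 0.44 [ 0.4719 -0.472 ]
[331.3490194  391.65772149]
```

View pics/w3c.png

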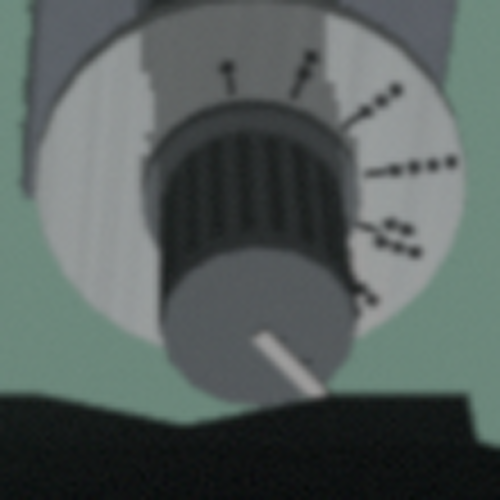

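The line sits between the directions for 5 and beyond, at 6 (four steps on), so the collar is set and released. Next is tin A.

Request:
step_arm:
  moves:
    - [[-0.1, -0.4, -4, 0], [0, 0, -4, 0], [0, 0, -4, 0], [0, 0, -4, 0], [0, 0, -3, 0], [0, 0, -2, 0], [0, 0, -1.3, 0], [0, 0, 0, 0], [0, 0, 0, 0]]

```text
t: 10.22
tool_pos: [0.4565, -0.2341, 0.0266]
tool_rot: [-3.141, 0.027, 0.002]
contact_force: [-0.7, -0.5, 0.2]
opening: 0.0854
```

Run:
```python
from h import *
st()
```

```text
10.22 pos [ 0.4565 -0.2341  0.0266] a -0.017 q [-0.62  0.04  2.03 -0.    1.07 -0.6 ] F [-0.7 -0.5  0.2] open 0.0854
```

Request:
step_arm:
  moves:
    - [[0, 0, -0.4, 0], [0, 0, 0, 0], [0, 0, 0, 0], [0, 0, 0, 0], [0, 0, 0, 0], [0, 0, 0, 0], [0, 0, 0, 0], [0, 0, 0, 0], [0, 0, 0, 0]]
  grip: 1
  squeeze: 40

```text
t: 10.97
tool_pos: [0.458, -0.2351, 0.0248]
tool_rot: [3.14, -0.027, 0.003]
contact_force: [0.5, -0.6, 6.6]
opening: 0.0542
```

Request:
step_arm:
  moves:
    - [[0, 0, 2, 0], [0, 0, 4, 0], [0, 0, 4, 0], [0, 0, 4, 0], [0.3, 2, 4, 0], [0.3, 4, 0, 0], [0.3, 4, 0, 0], [0.3, 4, 0, 0], [0.3, 4, 0, 0], [0.3, 4, 0, 0]]

```text
t: 11.8
tool_pos: [0.474, -0.0139, 0.2001]
tool_rot: [-3.141, 0.028, -0.0]
contact_force: [1.1, 0.1, -0.1]
opening: 0.0541
```

Request:
step_arm:
  moves:
    - [[0.3, 4, 0, 0], [0.3, 4, 0, 0], [0.3, 4, 0, 0], [0.3, 2, 0, 0], [0, 0, 0, 0], [0, 0, 0, 0]]

```text
t: 12.3
tool_pos: [0.4862, 0.125, 0.1998]
tool_rot: [3.141, -0.023, -0.002]
contact_force: [0.9, -1.2, -2.1]
opening: 0.0546
```

Run:
```python
from h import *
st();c=viewer.calibration('wrist'); im=viewer.get_image('wrist'); cv2.imwrite('pics/w4.png',im); np.savez('w4',**c)
pts('wrist','gap0',.036);pts('wrist','base0',.014); pts('wrist','rack',.0)
c=viewer.calibration('side');viewer.get_image('side')
pts('side','gap0',.036);pts('side','base0',.014);
```

```text
12.3 pos [0.4862 0.125  0.1998] a -0.014 q [ 0.1  -0.21  1.95 -0.    1.41  0.12] F [ 0.9 -1.2 -2.1] open 0.0546
gap0 [317.5 147.1] 0.6 [0.4888 0.192 ]
gap0 [286.  422.4] 0.5 [ 0.4526 -0.0774]
base0 [318.6 108.4] 0.82 [0.4905 0.2211]
base0 [319.5 186.2] 0.72 [0.4903 0.1578]
base0 [319.6  21.9] 0.57 [0.4923 0.2827]
rack [316.8  68.2] 0.71 [0.4899 0.2528]
gap0 [292.7 369.1] 0.86 [0.4841 0.3082]
gap0 [305.6 325.9] 0.84 [0.4862 0.1983]
gap0 [298.8 347. ] 0.72 [0.4862 0.2539]
gap0 [296.7 365.7] 0.24 [0.4782 0.2984]
base0 [308.6 317.1] 0.97 [0.4896 0.1592]
base0 [305.4 339.6] 0.96 [0.4809 0.219 ]
base0 [283.5 389.2] 0.88 [0.4933 0.3459]
base0 [296.8 348.7] 0.58 [0.493  0.2462]
```

View pics/w4.png

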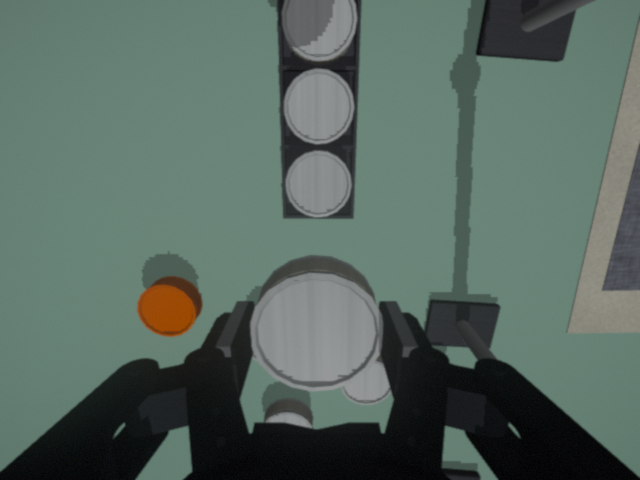

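The picture shows the tin held level, rack tins at (319,183), (318,105) and (319,22), and the orange tin at left. I'll refine the rack's pose by fitting the tin tops and the rack's outline.

```bash
cat >> h.py <<'E'
def tops(im,c,cs,z,r=.028):
    """refine tin-top circle centres: bright segment, ellipse fit, near guess pixel"""
    hsv=cv2.cvtColor(im,cv2.COLOR_BGR2HSV); m=((hsv[...,1]<45)&(hsv[...,2]>85)).astype(np.uint8)
    out=[]
    for x in cs:
        u,v=proj(c,(x[0],x[1],z)); R=np.linalg.norm(proj(c,(x[0]+r,x[1],z))-(u,v))
        k=np.zeros_like(m);cv2.circle(k,(int(u),int(v)),int(R*1.35),1,-1)
        mm=cv2.morphologyEx(m*k,cv2.MORPH_OPEN,np.ones((5,5),np.uint8))
        cn=cv2.findContours(mm,cv2.RETR_EXTERNAL,cv2.CHAIN_APPROX_NONE)[0]
        if not cn: out.append(None); continue
        e=cv2.fitEllipse(cv2.convexHull(max(cn,key=cv2.contourArea)))
        out.append(onz(c,e[0],z)); print('ell',np.round(e[0],1),np.round(e[1],1),'exp r',round(R,1),out[-1][:2].round(4))
    return out
E
python3 - <<'E'
from h import *
im=cv2.imread('pics/w4.png');c=dict(np.load('w4.npz'))
tops(im,c,[(.4905,.1578),(.4905,.2211),(.4923,.2827)],.025)
tops(im,c,[(.488,.125)],.198)
g=cv2.cvtColor(im,cv2.COLOR_BGR2HSV)[...,2]; d=(cv2.inRange(g,0,70))
cn=cv2.findContours(d[150:225,260:375],cv2.RETR_EXTERNAL,cv2.CHAIN_APPROX_NONE)[0]; k=max(cn,key=cv2.contourArea).reshape(-1,2)+[260,150]
print('rack bbox',k.min(0),k.max(0),onz(c,(k[:,0].min(),k[:,1].max()),.012),onz(c,(k[:,0].max(),k[:,1].max()),.012))
for v in (70,150,210): 
  r=np.where(d[v,260:375])[0]+260; print(v,r.min(),r.max(),onz(c,((r.min()+r.max())/2,v),.012)[:2])
w=np.load('w4.npz');s=viewer.calibration('side')
print(tri([(w,(317.5,147.1)),(s,(305.6,325.9))]),tri([(w,(319.5,186.2)),(s,(308.6,317.1))]))
E
```

```text
ell [318.1 183.8] [66.2 67.5] exp r 33.2 [0.4887 0.1628]
ell [318.5 105.9] [70.7 75.7] exp r 35.5 [0.4898 0.2237]
ell [320.5  20.3] [72.2 82.9] exp r 38.1 [0.492  0.2823]
ell [326.6 341.3] [127.  161.9] exp r 69.3 [0.4911 0.1227]
rack bbox [282 150] [312 217] [0.45577456 0.13184597 0.012     ] [0.48282916 0.131455   0.012     ]
70 279 357 [0.48984393 0.25127094]
150 282 354 [0.4890196  0.18969246]
210 284 352 [0.48832483 0.13779267]
(array([0.4882, 0.1925, 0.0268]), [0.4, 0.4]) (array([0.4898, 0.1592, 0.0139]), [0.1, 0.1])
```

Request:
step_arm:
  moves:
    - [[0.1, 4, 0, 0], [0.1, 4, 0, 0], [0.1, 4, 0, 0], [0.1, 4, 0, 0], [0, 3.1, 0, 0], [0, 0, -4, 0], [0, 0, -4, 0], [0, 0, -4, 0], [0, 0, 0, 0], [0, 0, 0, 0]]

```text
t: 13.48
tool_pos: [0.4888, 0.3139, 0.0777]
tool_rot: [3.139, -0.028, -0.009]
contact_force: [1.2, 0.5, 0.5]
opening: 0.0544
```

Run:
```python
from h import *
o=st();c=viewer.calibration('wrist');im=viewer.get_image('wrist');cv2.imwrite('pics/w5.png',im);np.savez('w5',**c)
for _ in range(3): viewer.get_image('wrist'); st()
print(proj(c,o['tool_pos']))
```

```text
13.48 pos [0.4888 0.3139 0.0777] a -0.018 q [0.44 0.12 1.84 0.   1.18 0.46] F [1.2 0.5 0.5] open 0.0544
13.58 pos [0.4925 0.3156 0.083 ] a -0.018 q [0.44 0.12 1.84 0.   1.18 0.46] F [-0.5  0.7 -0.5] open 0.0541
13.63 pos [0.4931 0.3159 0.084 ] a -0.018 q [ 0.44  0.12  1.84 -0.    1.18  0.46] F [-0.3  0.1 -1.6] open 0.0542
13.68 pos [0.4932 0.3161 0.0843] a -0.018 q [0.44 0.12 1.84 0.   1.18 0.46] F [ 0.5 -1.1 -0.5] open 0.0542
[314.20929555 338.95912469]
```

View pics/w5.png

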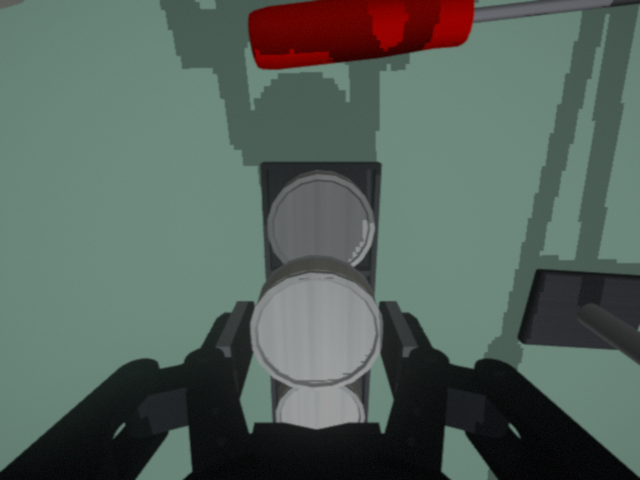

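The tin is held level over base3 (circle around (321,222)). The screwdriver lies at the top of the picture, clear of the path. The arm needs about 0.25 s to settle after a move, so I measure again.

Run:
```python
from h import *
o=st();c=viewer.calibration('wrist');im=viewer.get_image('wrist')
tops(im,c,[(.4915,.3465)],.025)
d=cv2.inRange(cv2.cvtColor(im,cv2.COLOR_BGR2HSV)[...,2],0,72)
r=np.where(d[140:200,320])[0][:1]+140; print(r,onz(c,(320,r[0]),.012))
r=np.where(d[190,240:400])[0]+240;print(r.min(),r.max(),onz(c,((r.min()+r.max())/2,190),.012))
print(proj(c,o['tool_pos']))
```

```text
13.68 pos [0.4932 0.3161 0.0843] a -0.018 q [0.44 0.12 1.84 0.   1.18 0.46] F [ 0.5 -1.1 -0.5] open 0.0542
ell [311.  230.3] [ 90.1 104.1] exp r 52.4 [0.492  0.3451]
[166] [0.49751049 0.37763023 0.012     ]
255 367 [0.49233681 0.36472939 0.012     ]
[314.25730886 339.02279918]
```

Request:
step_arm:
  moves:
    - [[-0.2, -0.1, -2, 0], [0, 0, -1, 0], [0, 0, -0.5, 0], [0, 0, 0, 0], [0, 0, 0, 0], [0, 0, 0, 0]]

```text
t: 14.23
tool_pos: [0.4896, 0.3144, 0.0486]
tool_rot: [3.141, -0.027, 0.001]
contact_force: [-6.2, -4.0, 11.9]
opening: 0.0544
```

Run:
```python
from h import *
st()
```

```text
14.23 pos [0.4896 0.3144 0.0486] a -0.017 q [ 0.44  0.16  1.86 -0.    1.12  0.46] F [-6.2 -4.  11.9] open 0.0544
```

Request:
step_arm:
  moves:
    - [[0, 0, 0, 0], [0, 0, 0, 0], [0, 0, 0, 0], [0, 0, 0, 0], [0, 0, 2, 0], [0, 0, 4, 0], [0, 0, 4, 0], [0, -2, 4, 0], [0, -4, 4, 0], [0, -4, 2, 0]]
  grip: 0

```text
t: 15.07
tool_pos: [0.4898, 0.2296, 0.2354]
tool_rot: [-3.139, 0.022, -0.009]
contact_force: [0.9, -0.0, 1.5]
opening: 0.0854
```

Request:
step_arm:
  moves:
    - [[0, -4, 0, 0], [0, -2, 0, 0], [0, 0, 0, 0], [0, 0, 0, 0], [0, 0, 0, 0]]

```text
t: 15.48
tool_pos: [0.4885, 0.1693, 0.2304]
tool_rot: [-3.141, 0.027, 0.001]
contact_force: [0.2, -0.7, -0.3]
opening: 0.0857
```

Run:
```python
from h import *
st();c=viewer.calibration('wrist');im=viewer.get_image('wrist');cv2.imwrite('pics/w6.png',im);np.savez('w6',**c)
pts('wrist','tin0',.011)
tops(im,c,[(.4885,.163),(.489,.224),(.4895,.284)],.025);tops(im,c,[(.491,.315)],.047)
c=viewer.calibration('top');im=viewer.get_image('top');pts('top','tin0',.011)
```

```text
15.48 pos [0.4885 0.1693 0.2304] a -0.017 q [ 0.19 -0.2   1.88  0.    1.46  0.21] F [ 0.2 -0.7 -0.3] open 0.0857
tin0 [359.4 390.6] 0.93 [ 0.5361 -0.0403]
tin0 [288.2 433.9] 0.75 [ 0.4499 -0.1034]
tin0 [316.1  46. ] 0.72 [0.4913 0.3197]
tin0 [273.5 355.8] 0.65 [0.4378 0.0089]
tin0 [184.3 328. ] 0.62 [0.3414 0.0461]
ell [315.9 226. ] [57.1 57.7] exp r 29.2 [0.4886 0.1629]
ell [316. 161.] [61.3 62.8] exp r 30.9 [0.4897 0.2238]
ell [314.9  82. ] [70.4 81.6] exp r 32.7 [0.49   0.2893]
ell [315.4  39.1] [ 77.4 109.6] exp r 36.4 [0.491  0.3165]
tin0 [327.8 280.1] 0.84 [0.4357 0.0063]
tin0 [365.8 273.7] 0.73 [ 0.4573 -0.1112]
tin0 [314.9 313.2] 0.7 [0.334  0.0445]
tin0 [345.8 248.7] 0.48 [ 0.5351 -0.049 ]
tin0 [225.5 257.4] 0.42 [0.5024 0.3266]
```

View pics/w6.png

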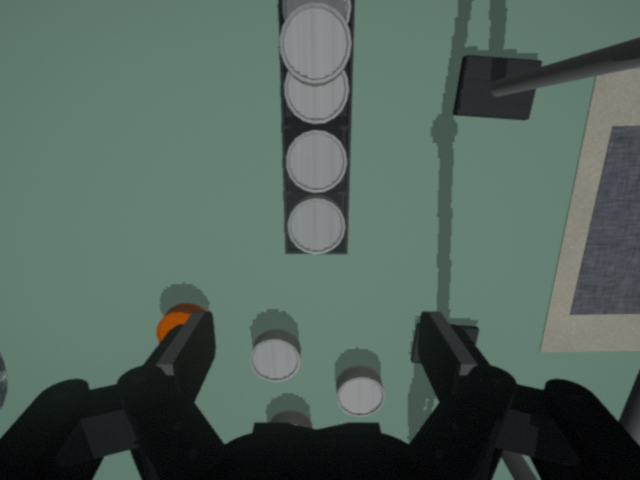

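The first tin sits squarely on gap2 (top at (316,42)). Tins D (274,358), C (360,392) and B (290,420) are loose, and the orange tin at (185,325) stays.

Request:
step_arm:
  moves:
    - [[-1.3, -4, -2, 0], [-1.3, -4, -2, 0], [-1.3, -4, -2, 0], [-1.2, -4, -2, 0], [0, 0, 0, 0], [0, 0, 0, 0], [0, 0, 0, 0]]

```text
t: 16.27
tool_pos: [0.4435, 0.026, 0.1595]
tool_rot: [-3.141, 0.026, -0.001]
contact_force: [0.1, -0.1, 0.1]
opening: 0.0854
```

Run:
```python
from h import *
o=st();c=viewer.calibration('wrist');im=viewer.get_image('wrist');np.savez('w7',**c)
r=pts('wrist','tin0',.011); tops(im,c,[(.437,.009)],.022)
w=dict(np.load('w6.npz')); print(tri([(w,(273.5,355.8)),(c,r[0][0])]))
```

```text
16.27 pos [0.4435 0.026  0.1595] a -0.017 q [-0.11 -0.33  2.11  0.    1.36 -0.09] F [ 0.1 -0.1  0.1] open 0.0854
tin0 [185.8 214.3] 0.96 [0.3424 0.0457]
tin0 [424.1 309.4] 0.7 [ 0.5365 -0.0409]
tin0 [327.2 371.1] 0.65 [ 0.4528 -0.1023]
tin0 [313.  256.7] 0.62 [0.4419 0.0087]
ell [311.5 259.2] [67.6 72.6] exp r 35.6 [0.4403 0.0104]
(array([0.4327, 0.0943, 0.1649]), [32.5, 32.5])
```

Request:
step_arm:
  moves:
    - [[-0.3, -1.6, -3, 0], [0, 0, -4, 0], [0, 0, -4, 0], [0, 0, -2, 0], [0, 0, -0.7, 0], [0, 0, 0, 0], [0, 0, 0, 0], [0, 0, 0, 0]]

```text
t: 17.03
tool_pos: [0.4423, 0.0097, 0.0245]
tool_rot: [3.141, -0.025, 0.007]
contact_force: [-0.2, 0.2, 0.4]
opening: 0.0852
```

Run:
```python
from h import *
o=st();c=viewer.calibration('wrist');im=viewer.get_image('wrist');print(proj(c,o['tool_pos']))
tops(im,c,[(.440,.009)],.022);print(o['tool_pos']-readout.get_obs()['tool_pos'])
```

```text
17.03 pos [0.4423 0.0097 0.0245] a -0.016 q [-0.15 -0.13  2.2   0.    1.07 -0.13] F [-0.2  0.2  0.4] open 0.0852
[314.24684707 338.94617237]
ell [309.8 331.1] [120.4 137.8] exp r 68.8 [0.4405 0.0118]
[ 3.72353701e-05  1.18292489e-04 -5.71594706e-05]
```

Request:
step_arm:
  moves:
    - [[0, 0.1, -0.2, 0], [0, 0, 0, 0], [0, 0, 0, 0], [0, 0, 0, 0], [0, 0, 0, 0], [0, 0, 0, 0], [0, 0, 0, 0], [0, 0, 0, 0], [0, 0, 0, 0]]
  grip: 1

```text
t: 17.83
tool_pos: [0.4409, 0.0105, 0.0212]
tool_rot: [-3.141, 0.027, -0.003]
contact_force: [-1.7, 0.1, 6.1]
opening: 0.0546
```

Request:
step_arm:
  moves:
    - [[0, 0, 2, 0], [0, 0, 4, 0], [0, 0, 4, 0], [0.8, 4, 0, 0], [0.8, 4, 0, 0], [0.8, 4, 0, 0], [0.8, 4, 0, 0], [0.8, 4, 0, 0], [0.8, 4, 0, 0], [0, 0, 0, 0]]

```text
t: 18.67
tool_pos: [0.4882, 0.256, 0.1198]
tool_rot: [-3.139, 0.019, -0.001]
contact_force: [0.2, -0.2, -0.9]
opening: 0.0544
```

Request:
step_arm:
  moves:
    - [[0, 0, 0, 0], [0, 0, 0, 0], [0, 0, 0, 0]]

```text
t: 18.92
tool_pos: [0.4875, 0.2494, 0.1194]
tool_rot: [3.141, -0.028, -0.002]
contact_force: [0.5, -0.6, -0.9]
opening: 0.0545
```

Run:
```python
from h import *
o=st();c=viewer.calibration('wrist');im=viewer.get_image('wrist');print(proj(c,o['tool_pos']))
tops(im,c,[(.491,.315)],.047);tops(im,c,[o['tool_pos']],o['tool_pos'][2])
```

```text
18.92 pos [0.4875 0.2494 0.1194] a -0.018 q [ 0.34 -0.01  1.91 -0.    1.25  0.36] F [ 0.5 -0.6 -0.9] open 0.0545
[314.1601102  338.94460006]
ell [318.4 171.5] [109.3 115.9] exp r 52.1 [0.4904 0.3078]
ell [316.2 338. ] [125.1 137.5] exp r 70.1 [0.4883 0.2499]
```

Request:
step_arm:
  moves:
    - [[0.2, 0.5, -2, 0], [0, 0, -2, 0], [0, 0, -1.5, 0], [0, 0, 0, 0], [0, 0, -1, 0], [0, 0, -0.6, 0], [0, 0, 0, 0], [0, 0, 0, 0], [0, 0, 0, 0]]

```text
t: 19.72
tool_pos: [0.4906, 0.2557, 0.0499]
tool_rot: [-3.141, 0.027, -0.002]
contact_force: [-0.3, 0.7, -1.0]
opening: 0.0543
```

Run:
```python
from h import *
o=st();c=viewer.calibration('wrist');im=viewer.get_image('wrist')
tops(im,c,[o['tool_pos']],.047)
```

```text
19.72 pos [0.4906 0.2557 0.0499] a -0.017 q [ 0.35  0.1   1.93 -0.    1.12  0.36] F [-0.3  0.7 -1. ] open 0.0543
ell [315.6 342.8] [136.1 138.3] exp r 68.8 [0.491 0.252]
```

Request:
step_arm:
  moves:
    - [[0, -0.1, -0.3, 0], [0, 0, 0, 0], [0, 0, 0, 0]]

```text
t: 20.02
tool_pos: [0.4902, 0.2546, 0.0463]
tool_rot: [-3.141, 0.027, -0.001]
contact_force: [0.4, -0.5, -0.4]
opening: 0.0544
```

Request:
step_arm:
  moves:
    - [[0, 0, 0, 0], [0, 0, 0, 0], [0, 0, 0, 0], [0, 0, 0, 0], [0, 0, 2, 0], [0, 0, 4, 0], [0, 0, 4, 0], [0, -2, 4, 0], [0.6, -4, 0, 0], [0.6, -4, 0, 0]]
  grip: 0

```text
t: 20.85
tool_pos: [0.504, 0.1561, 0.1879]
tool_rot: [-3.14, 0.021, -0.013]
contact_force: [0.6, -0.0, -0.7]
opening: 0.0853
```

Request:
step_arm:
  moves:
    - [[0.6, -4, 0, 0], [0.6, -4, 0, 0], [0.6, -4, 0, 0], [0.6, -4, 0, 0], [0.6, -2, 0, 0], [0, 0, 0, 0], [0, 0, 0, 0], [0, 0, 0, 0]]

```text
t: 21.52
tool_pos: [0.5318, -0.0236, 0.1832]
tool_rot: [-3.141, 0.026, 0.001]
contact_force: [-1.3, 0.7, 0.1]
opening: 0.0854
```

Run:
```python
from h import *
st();c=viewer.calibration('wrist');im=viewer.get_image('wrist');cv2.imwrite('pics/w8.png',im);np.savez('w8',**c)
pts('wrist','tin0',.011);tops(im,c,[(.536,-.042)],.022);
pts('side','tin0',.011) if viewer.get_image('side') is not None else 0
```

```text
21.52 pos [ 0.5318 -0.0236  0.1832] a -0.017 q [-0.18 -0.12  1.89  0.    1.37 -0.17] F [-1.3  0.7  0.1] open 0.0854
tin0 [230.  312.1] 0.89 [ 0.4503 -0.1026]
tin0 [319.6 248.4] 0.79 [ 0.535  -0.0413]
tin0 [ 77.5 149.2] 0.67 [0.3404 0.0462]
ell [321.3 250.8] [63. 67.] exp r 32.9 [ 0.5363 -0.0403]
tin0 [295.7 348.9] 0.89 [0.4957 0.2456]
tin0 [311.3 249.4] 0.81 [ 0.5374 -0.0452]
tin0 [382.6 290.4] 0.61 [0.3387 0.0365]
tin0 [354.  243.6] 0.56 [ 0.4362 -0.0938]
tin0 [289.9 372.9] 0.56 [0.4915 0.305 ]
```

Request:
step_arm:
  moves:
    - [[0.4, -1.7, -3, 0], [0, 0, -4, 0], [0, 0, -4, 0], [0, 0, -3, 0], [0, 0, -2, 0], [0, 0, 0, 0], [0, 0, 0, 0], [0, 0, 0, 0]]

```text
t: 22.38
tool_pos: [0.5373, -0.0409, 0.0251]
tool_rot: [3.141, -0.025, 0.004]
contact_force: [0.2, -0.4, 0.9]
opening: 0.0853
```

Run:
```python
from h import *
o=st();c=viewer.calibration('wrist');im=viewer.get_image('wrist');tops(im,c,[(.536,-.041)],.022)
```

```text
22.38 pos [ 0.5373 -0.0409  0.0251] a -0.016 q [-0.21  0.1   1.97  0.    1.07 -0.2 ] F [ 0.2 -0.4  0.9] open 0.0853
ell [312.2 330.4] [120.6 137.4] exp r 68.6 [ 0.5365 -0.0388]
```

Request:
step_arm:
  moves:
    - [[0, 0.1, -0.3, 0], [0, 0, 0, 0], [0, 0, 0, 0], [0, 0, 0, 0], [0, 0, 0, 0], [0, 0, 0, 0], [0, 0, 0, 0], [0, 0, 0, 0], [0, 0, 0, 0]]
  grip: 1

```text
t: 23.18
tool_pos: [0.537, -0.0402, 0.0218]
tool_rot: [3.141, -0.027, 0.003]
contact_force: [-0.8, 0.8, 6.1]
opening: 0.0544
```

Request:
step_arm:
  moves:
    - [[0, 0, 2, 0], [0, 0, 4, 0], [0, 0, 4, 0], [-0.8, 4, 0, 0], [-0.8, 4, 0, 0], [-0.8, 4, 0, 0], [-0.8, 4, 0, 0], [-0.8, 4, 0, 0], [-0.8, 3.4, 0, 0], [0, 0, 0, 0]]

```text
t: 24.02
tool_pos: [0.4858, 0.1987, 0.1199]
tool_rot: [-3.139, 0.018, 0.002]
contact_force: [-0.1, -0.2, -2.4]
opening: 0.0544
```

Request:
step_arm:
  moves:
    - [[0, 0, 0, 0], [0, 0, 0, 0], [0, 0, 0, 0]]

```text
t: 24.27
tool_pos: [0.4881, 0.193, 0.12]
tool_rot: [3.141, -0.029, -0.001]
contact_force: [0.6, -0.7, -1.1]
opening: 0.0542
```

Run:
```python
from h import *
o=st();c=viewer.calibration('wrist');im=viewer.get_image('wrist');cv2.imwrite('pics/w9.png',im)
tops(im,c,[(.491,.255)],.047);tops(im,c,[(.491,.315)],.047);tops(im,c,[o['tool_pos']],o['tool_pos'][2])
```

```text
24.27 pos [0.4881 0.193  0.12  ] a -0.018 q [ 0.23 -0.07  1.96 -0.    1.25  0.25] F [ 0.6 -0.7 -1.1] open 0.0542
ell [318.4 178.6] [107.5 113.5] exp r 51.6 [0.4909 0.2475]
ell [313.1  54.2] [111.5 130.9] exp r 57.1 [0.4894 0.3087]
ell [316.3 336.7] [122.  137.6] exp r 70.1 [0.4889 0.194 ]
```

Request:
step_arm:
  moves:
    - [[0.1, 0, -2, 0], [0, 0, -2, 0], [0, 0, -1.5, 0], [0, 0, -1, 0], [0, 0, -0.7, 0], [0, 0, 0, 0], [0, 0, 0, 0], [0, 0, 0, 0]]

```text
t: 24.98
tool_pos: [0.4898, 0.1939, 0.0492]
tool_rot: [-3.141, 0.027, -0.003]
contact_force: [0.6, -0.5, -0.8]
opening: 0.0548
```

Run:
```python
from h import *
st()
```

```text
24.98 pos [0.4898 0.1939 0.0492] a -0.017 q [0.24 0.04 1.99 0.   1.11 0.25] F [ 0.6 -0.5 -0.8] open 0.0548
```

Lower 2 mm, release, then go to tin B near (.450,-.102).

Request:
step_arm:
  moves:
    - [[0, 0, -0.2, 0], [0, 0, 0, 0], [0, 0, 0, 0]]

```text
t: 25.23
tool_pos: [0.4893, 0.194, 0.0467]
tool_rot: [-3.141, 0.027, -0.001]
contact_force: [0.5, -0.6, -1.2]
opening: 0.0544
```

Request:
step_arm:
  moves:
    - [[0, 0, 0, 0], [0, 0, 0, 0], [0, 0, 0, 0], [0, 0, 0, 0], [0, 0, 2, 0], [0, 0, 4, 0], [0, 0, 4, 0], [0, -2, 4, 0], [-0.6, -4, 0, 0], [-0.6, -4, 0, 0]]
  grip: 0

```text
t: 26.07
tool_pos: [0.479, 0.0951, 0.188]
tool_rot: [-3.141, 0.022, -0.013]
contact_force: [0.3, -1.2, -0.6]
opening: 0.0855
```

Request:
step_arm:
  moves:
    - [[-0.6, -4, 0, 0], [-0.6, -4, 0, 0], [-0.6, -4, 0, 0], [-0.6, -4, 0, 0], [-0.2, -3, 0, 0], [0, 0, 0, 0], [0, 0, 0, 0], [0, 0, 0, 0]]

```text
t: 26.73
tool_pos: [0.4509, -0.0944, 0.1835]
tool_rot: [-3.141, 0.027, 0.0]
contact_force: [0.2, 0.4, 0.2]
opening: 0.0853
```

Run:
```python
from h import *
st();c=viewer.calibration('wrist');im=viewer.get_image('wrist');cv2.imwrite('pics/w10.png',im);np.savez('w10',**c)
pts('wrist','tin0',.011);tops(im,c,[(.450,-.102)],.022);
im=viewer.get_image('side');pts('side','tin0',.011);cv2.imwrite('pics/s2.png',im)
```

```text
26.73 pos [ 0.4509 -0.0944  0.1835] a -0.017 q [-0.37 -0.31  2.05  0.    1.4  -0.35] F [0.2 0.4 0.2] open 0.0853
tin0 [168.3  50. ] 0.82 [0.3434 0.0455]
tin0 [312.  241.5] 0.69 [ 0.4477 -0.1057]
ell [316.3 242.9] [63.8 67.5] exp r 33.2 [ 0.4514 -0.1041]
tin0 [382.8 292.7] 0.82 [0.3371 0.0432]
tin0 [352.8 241.8] 0.8 [ 0.4404 -0.0991]
tin0 [306.3 324.4] 0.72 [0.49   0.1779]
tin0 [296.5 349.2] 0.71 [0.4938 0.2459]
tin0 [287.7 370.9] 0.71 [0.4974 0.3016]
```

Request:
step_arm:
  moves:
    - [[0, -1, -3, 0], [0, 0, -4, 0], [0, 0, -4, 0], [0, 0, -3, 0], [0, 0, -2.1, 0], [0, 0, 0, 0], [0, 0, 0, 0], [0, 0, 0, 0]]

```text
t: 27.6
tool_pos: [0.4523, -0.1047, 0.0242]
tool_rot: [3.141, -0.025, 0.004]
contact_force: [0.7, -0.0, 0.7]
opening: 0.0853
```

Run:
```python
from h import *
o=st();c=viewer.calibration('wrist');im=viewer.get_image('wrist');tops(im,c,[(.45,-.104)],.022)
```

```text
27.6 pos [ 0.4523 -0.1047  0.0242] a -0.016 q [-0.39 -0.07  2.15  0.    1.06 -0.37] F [ 0.7 -0.   0.7] open 0.0853
ell [312.4 331.8] [120.4 137.9] exp r 69.2 [ 0.4516 -0.1028]
```

Request:
step_arm:
  moves:
    - [[0, 0, -0.2, 0], [0, 0, 0, 0], [0, 0, 0, 0], [0, 0, 0, 0], [0, 0, 0, 0], [0, 0, 0, 0], [0, 0, 0, 0], [0, 0, 0, 0], [0, 0, 0, 0]]
  grip: 1

```text
t: 28.4
tool_pos: [0.4521, -0.1051, 0.0221]
tool_rot: [3.141, -0.027, 0.003]
contact_force: [-1.0, 0.3, 6.0]
opening: 0.0545
```

Request:
step_arm:
  moves:
    - [[0, 0, 2, 0], [0, 0, 4, 0], [0, 0, 4, 0], [0, 0, 3, 0], [0.6, 4, 0, 0], [0.6, 4, 0, 0], [0.6, 4, 0, 0], [0.6, 4, 0, 0], [0.5, 4, 0, 0], [0.5, 4, 0, 0]]

```text
t: 29.23
tool_pos: [0.4846, 0.1372, 0.1506]
tool_rot: [3.141, -0.027, 0.001]
contact_force: [0.5, -0.1, -1.2]
opening: 0.0541
```

Request:
step_arm:
  moves:
    - [[0.4, 4, 0, 0], [0, 3, 0, 0], [0, 0, 0, 0], [0, 0, 0, 0], [0, 0, 0, 0], [0, 0, 0, 0]]

```text
t: 29.73
tool_pos: [0.4888, 0.2043, 0.1503]
tool_rot: [3.141, -0.029, -0.001]
contact_force: [-0.1, -0.0, -0.9]
opening: 0.0541
```

Run:
```python
from h import *
o=st();c=viewer.calibration('wrist');im=viewer.get_image('wrist');cv2.imwrite('pics/w11.png',im)
tops(im,c,[(.491,.255)],.047);tops(im,c,[(.491,.315)],.047)
```

```text
29.73 pos [0.4888 0.2043 0.1503] a -0.018 q [ 0.26 -0.09  1.93 -0.    1.31  0.27] F [-0.1 -0.  -0.9] open 0.0541
ell [316.5 178.6] [ 94.9 129.6] exp r 44.1 [0.4906 0.2551]
ell [301.2  95.4] [ 74.6 115.3] exp r 48.1 [0.4824 0.304 ]
```

View pics/w11.png

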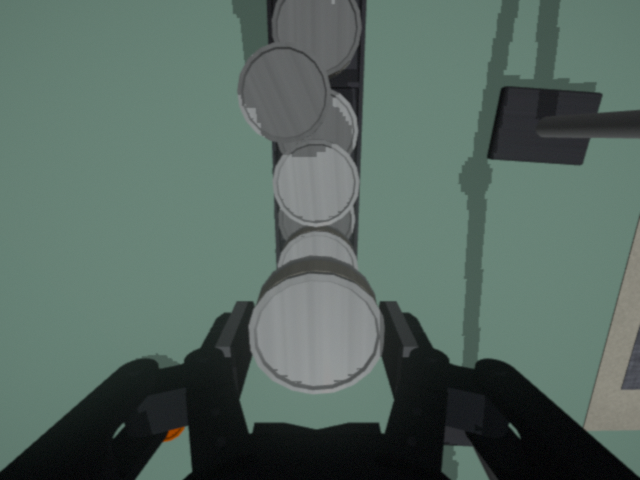

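The tin on gap2 was knocked about 2 cm to -x: its top is now at (285,92), while its neighbours at (316,182) and ~(317,260) are in line. I'll place B on upper0 first and then put that tin back.

Run:
```python
from h import *
c=viewer.calibration('wrist');im=cv2.imread('pics/w11.png')
for p,z in [((316,182),.047),((285,92),.047),((316,30),.025)]: print(p,onz(c,p,z))
st()
```

```text
(316, 182) [0.49039774 0.25287636 0.047     ]
(285, 92) [0.47310022 0.30598255 0.047     ]
(316, 30) [0.49210576 0.34314766 0.025     ]
29.78 pos [0.4889 0.2041 0.1504] a -0.019 q [ 0.26 -0.09  1.93 -0.    1.31  0.27] F [-1.2 -0.8 -1.5] open 0.0543
```

Request:
step_arm:
  moves:
    - [[0.1, 2, 0, 0], [0, 0, 0, 0], [0, 0, -4, 0], [0, 0, -2.5, 0], [0, 0, -1, 0], [0, 0, 0, 0], [0, 0, 0, 0], [0, 0, 0, 0]]

```text
t: 30.45
tool_pos: [0.4915, 0.2253, 0.0776]
tool_rot: [-3.141, 0.028, -0.005]
contact_force: [1.1, 0.6, -1.4]
opening: 0.0545
```

Run:
```python
from h import *
st()
```

```text
30.45 pos [0.4915 0.2253 0.0776] a -0.018 q [ 0.29  0.02  1.95 -0.    1.17  0.31] F [ 1.1  0.6 -1.4] open 0.0545
```

Request:
step_arm:
  moves:
    - [[-0.1, -0.1, -0.5, 0], [0, 0, -0.4, 0], [0, 0, 0, 0], [0, 0, 0, 0], [0, 0, 0, 0]]

```text
t: 30.87
tool_pos: [0.4908, 0.2246, 0.0689]
tool_rot: [-3.141, 0.026, -0.007]
contact_force: [-0.4, -1.5, 6.3]
opening: 0.0546
```

Request:
step_arm:
  moves:
    - [[0, 0, 0, 0], [0, 0, 0, 0], [0, 0, 0, 0], [0, 0, 0, 0], [0, 0, 2, 0], [0, 0, 4, 0], [0, 0, 4, 0], [-1.5, 4, 1, 0], [0, 3, 0, 0], [0, 0, 0, 0]]
  grip: 0

```text
t: 31.7
tool_pos: [0.475, 0.2962, 0.1783]
tool_rot: [-3.138, 0.022, -0.005]
contact_force: [-1.6, -0.6, 0.7]
opening: 0.0855
```

Request:
step_arm:
  moves:
    - [[0, 0, 0, 0], [0, 0, 0, 0]]

```text
t: 31.87
tool_pos: [0.4743, 0.292, 0.1753]
tool_rot: [3.141, -0.026, -0.002]
contact_force: [-0.3, 0.0, 0.3]
opening: 0.0852
```

Run:
```python
from h import *
st();c=viewer.calibration('wrist');im=viewer.get_image('wrist');cv2.imwrite('pics/w12.png',im);np.savez('w12',**c)
pts('wrist','tin0',.036)
tops(im,c,[(.473,.306)],.047)
```

```text
31.87 pos [0.4743 0.292  0.1753] a -0.017 q [ 0.42 -0.05  1.84 -0.    1.35  0.43] F [-0.3  0.   0.3] open 0.0852
tin0 [338.7 328.6] 0.89 [0.4924 0.2125]
tin0 [315.3 221.6] 0.86 [0.4744 0.3056]
tin0 [335.7 287.4] 0.58 [0.4899 0.2505]
ell [318.9 224.8] [88.6 99.8] exp r 38.2 [0.477  0.3062]
```

View pics/w12.png

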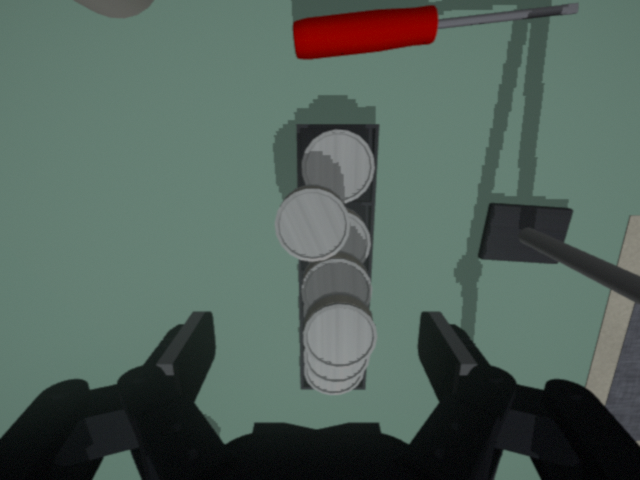

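The displaced tin lies flat on base2 and base3 with its top at (313,223). B sits on upper0 at (339,335).

Request:
step_arm:
  moves:
    - [[-0.2, 1.5, -3, 0], [0, 0, -4, 0], [0, 0, -3, 0], [0, 0, -2.6, 0], [0, 0, 0, 0], [0, 0, 0, 0], [0, 0, 0, 0]]

```text
t: 32.55
tool_pos: [0.4739, 0.3072, 0.0516]
tool_rot: [-3.141, 0.028, -0.003]
contact_force: [-1.4, -0.3, 0.9]
opening: 0.0855
```

Run:
```python
from h import *
o=st();c=viewer.calibration('wrist');w=dict(np.load('w12.npz'));im=viewer.get_image('wrist');tops(im,c,[(.473,.307)],.047); cv2.imwrite('pics/w13.png',im)
print(onz(w,(313,223),.047),onz(w,(339,335),.069),onz(w,(339,166),.025))
```

```text
32.55 pos [0.4739 0.3072 0.0516] a -0.018 q [ 0.44  0.12  1.9  -0.    1.12  0.46] F [-1.4 -0.3  0.9] open 0.0855
ell [320.8 346.3] [147.8 161.6] exp r 67.9 [0.4765 0.3007]
[0.47271934 0.30760679 0.047     ] [0.49068805 0.22720611 0.069     ] [0.49296638 0.34623309 0.025     ]
```

Request:
step_arm:
  moves:
    - [[-0.1, 0, -0.4, 0], [0, 0, 0, 0], [0, 0, 0, 0], [0, 0, 0, 0], [0, 0, 0, 0], [0, 0, 0, 0], [0, 0, 0, 0], [0, 0, 0, 0], [0, 0, 0, 0]]
  grip: 1

```text
t: 33.35
tool_pos: [0.4726, 0.3077, 0.0476]
tool_rot: [-3.141, 0.026, -0.003]
contact_force: [-0.6, -0.6, 6.0]
opening: 0.0542
```

Request:
step_arm:
  moves:
    - [[0, 0, 1, 0], [0, 0.4, 2, 0], [0.9, 0.4, 0, 0], [0.9, 0, 0, 0], [0, 0, 0, 0], [0, 0, 0, 0], [0, 0, 0, 0]]

```text
t: 33.93
tool_pos: [0.4891, 0.3147, 0.0746]
tool_rot: [3.14, -0.027, -0.004]
contact_force: [0.3, -0.4, -1.6]
opening: 0.0544
```

Run:
```python
from h import *
o=st()
```

```text
33.93 pos [0.4891 0.3147 0.0746] a -0.017 q [0.44 0.12 1.85 0.   1.17 0.46] F [ 0.3 -0.4 -1.6] open 0.0544
```

Request:
step_arm:
  moves:
    - [[0.2, 0.1, -1, 0], [0, 0, -1, 0], [0, 0, -0.6, 0], [0, 0, 0, 0], [0, 0, 0, 0], [0, 0, 0, 0], [0, 0, 0, 0]]

```text
t: 34.52
tool_pos: [0.4916, 0.3162, 0.0499]
tool_rot: [3.141, -0.027, -0.0]
contact_force: [0.1, -0.3, -1.5]
opening: 0.0542
```

Run:
```python
from h import *
o=st()
```

```text
34.52 pos [0.4916 0.3162 0.0499] a -0.017 q [ 0.44  0.16  1.85 -0.    1.13  0.46] F [ 0.1 -0.3 -1.5] open 0.0542
```

Request:
step_arm:
  moves:
    - [[0, 0, -0.2, 0], [0, 0, 0, 0], [0, 0, 0, 0]]

```text
t: 34.77
tool_pos: [0.4916, 0.3162, 0.048]
tool_rot: [3.141, -0.027, -0.0]
contact_force: [0.7, -0.9, -2.0]
opening: 0.0545
```

Request:
step_arm:
  moves:
    - [[0, 0, 0, 0], [0, 0, 0, 0], [0, 0, 0, 0], [0, 0, 0, 0], [0, 0, 2, 0], [0, 0, 4, 0], [0, 0, 4, 0], [0, -2, 4, 0], [0, -4, 4, 0], [0, -4, 2, 0]]
  grip: 0

```text
t: 35.6
tool_pos: [0.493, 0.2317, 0.2386]
tool_rot: [-3.139, 0.022, -0.01]
contact_force: [1.7, 0.2, 0.3]
opening: 0.0858
```

Request:
step_arm:
  moves:
    - [[0, 0, 0, 0], [0, 0, 0, 0], [0, 0, 0, 0]]

```text
t: 35.85
tool_pos: [0.4915, 0.2309, 0.233]
tool_rot: [-3.141, 0.027, 0.001]
contact_force: [0.7, -0.0, 0.1]
opening: 0.0853
```

Run:
```python
from h import *
st();c=viewer.calibration('wrist');im=viewer.get_image('wrist');np.savez('w14',**c)
pts('wrist','tin0',.036);pts('wrist','base0',.014)
for p in [(.4885,.163,.025),(.491,.315,.047),(.4905,.2545,.047),(.489,.1935,.047),(.49,.224,.069)]:
    for dz in (0,):
        q=[proj(c,(p[0]+.028*np.cos(a),p[1]+.028*np.sin(a),p[2])) for a in np.linspace(0,6.2832,40)]
        cv2.polylines(im,[np.int32(np.round(q))],True,(0,0,255) if p[2]<.04 else (255,0,0) if p[2]<.06 else (0,160,0),1)
cv2.imwrite('pics/w14.png',cv2.resize(im[0:360,200:440],(533,800)[:2] if 0 else (400,600),interpolation=cv2.INTER_CUBIC))
```

```text
35.85 pos [0.4915 0.2309 0.233 ] a -0.017 q [ 0.3  -0.13  1.82  0.    1.45  0.32] F [ 0.7 -0.   0.1] open 0.0853
tin0 [313.9 127.8] 0.92 [0.4907 0.314 ]
tin0 [310. 198.] 0.91 [0.486  0.2535]
tin0 [313.8 234.3] 0.9 [0.4888 0.2191]
tin0 [187.4 373.7] 0.79 [0.3497 0.0654]
tin0 [314.4 263.1] 0.71 [0.4888 0.1902]
base0 [316.3  91. ] 0.91 [0.4928 0.3454]
base0 [315.4 279.4] 0.77 [0.4889 0.1641]
base0 [312.5 160.4] 0.73 [0.4883 0.2854]
base0 [311.2 198.1] 0.18 [0.4863 0.2497]
```

View pics/w14.png

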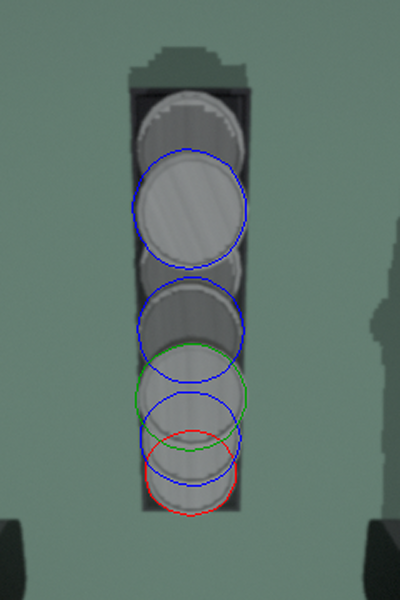

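All the tins are square: the base0, gap1 and gap2 outlines match, and upper0 is within 2–3 mm. Next is the carrier. I'll turn the tool and look from above.

Request:
step_arm:
  moves:
    - [[0, -3.2, 2, -0.111], [0.5, -3.2, 2, -0.111], [0.5, -3.2, 2, -0.111], [0.5, -3.2, 2, -0.111], [0.5, -3.2, 2, -0.111], [0.5, -3.2, 0, -0.111], [0.5, -3.2, 0, -0.111], [0.5, -3.2, 0, -0.111], [0.5, -3.2, 0, -0.111], [0.5, -3.2, 0, -0.111]]

```text
t: 36.83
tool_pos: [0.5369, -0.0898, 0.3321]
tool_rot: [2.652, -1.683, -0.003]
contact_force: [-0.4, -0.7, 0.2]
opening: 0.0857
```

Request:
step_arm:
  moves:
    - [[0.5, -3.2, 0, -0.111], [0.5, -3.2, 0, -0.111], [0.5, -3.2, 0, -0.111], [0.5, -3.2, 0, -0.111], [0, 0, 0, 0], [0, 0, 0, 0], [0, 0, 0, 0], [0, 0, 0, 0]]

```text
t: 37.5
tool_pos: [0.5569, -0.2157, 0.3329]
tool_rot: [-2.224, 2.219, 0.002]
contact_force: [-0.5, 0.4, -0.2]
opening: 0.0855
```

Run:
```python
from h import *
st();c=viewer.calibration('wrist');im=viewer.get_image('wrist');np.savez('w15',**c);cv2.imwrite('pics/w15.png',im)
pts('wrist','carrier',.150);pts('wrist','stand',0);pts('wrist','collar_grip',.0945)
```

```text
37.5 pos [ 0.5569 -0.2157  0.3329] a -1.569 q [-0.49 -0.05  1.58  0.    1.61  1.07] F [-0.5  0.4 -0.2] open 0.0855
carrier [331.3 143.8] 0.93 [ 0.6276 -0.2281]
stand [329.3 141.4] 0.6 [ 0.6264 -0.2319]
collar_grip [472.1 292.2] 0.63 [ 0.4659 -0.3916]
collar_grip [331.2 143. ] 0.39 [ 0.6269 -0.2306]
```

View pics/w15.png

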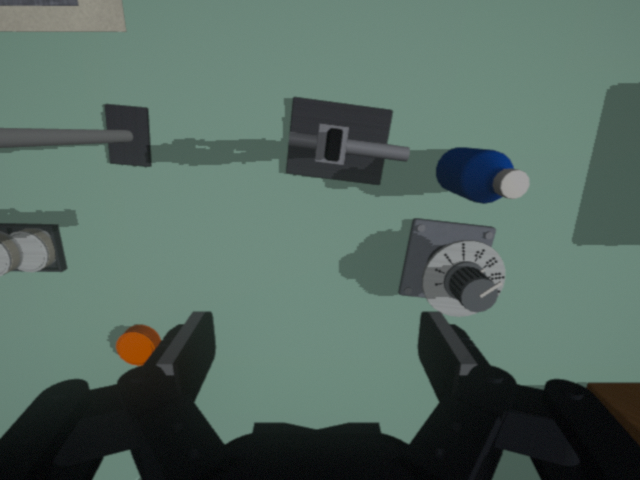

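The picture shows the carrier on the stand with its black tab at (334,145) and the bar running from (290,138) to (408,153), a yaw of about -0.12. The collar line points at the lower right (six dots). I'll get closer for a second view.

Request:
step_arm:
  moves:
    - [[1, -0.3, -2, -0.06], [1, -0.3, -2, -0.06], [1, -0.2, -2, 0], [0, 0, -1, 0], [0, 0, 0, 0], [0, 0, 0, 0], [0, 0, 0, 0]]

```text
t: 38.28
tool_pos: [0.5869, -0.2251, 0.2651]
tool_rot: [-2.084, 2.35, -0.003]
contact_force: [0.2, -0.2, 0.3]
opening: 0.0855
```

```bash
cat > tab.py <<'E'
from h import *
def tab(im,c,X,z,v=45,w=45):
    u0,v0=np.int32(proj(c,X)); g=im.max(2)
    k=np.zeros_like(g);k[max(0,v0-w):v0+w,u0-w:u0+w]=1
    m=((g<v)&(k>0)).astype(np.uint8); n,l,s,ce=cv2.connectedComponentsWithStats(m)
    b=min((i for i in range(1,n) if s[i,4]>60),key=lambda i:np.hypot(*(ce[i]-(u0,v0))))
    cn=cv2.findContours((l==b).astype(np.uint8),0,1)[0][0]; r=cv2.minAreaRect(cn)
    P=[onz(c,p,z) for p in cv2.boxPoints(r)]
    print('tab px',np.round(r[0],1),np.round(r[1],1),'bbox',s[b],'c',onz(c,r[0],z).round(4)); print(np.round(P,4)[:,:2].tolist()); return r
E
python3 - <<'E'
from tab import *
o=st();c=viewer.calibration('wrist');im=viewer.get_image('wrist');np.savez('w16',**c);cv2.imwrite('pics/w16.png',im)
r=pts('wrist','carrier',.150);w=dict(np.load('w15.npz'));print(tri([(w,(331.3,143.8)),(c,r[0][0])]))
a=tab(cv2.imread('pics/w15.png'),w,(.627,-.229,.19),.204);b=tab(im,c,(.627,-.229,.19),.204)
print('bar',[onz(w,p,.15)[:2].round(4) for p in [(290,138),(408,153)]],[onz(w,p,0)[:2].round(4) for p in [(293,98),(392,110),(382,184),(287,173)]])
u,v=np.int32(b[0]);cv2.imwrite('pics/w16c.png',cv2.resize(im[max(0,v-80):v+80,u-120:u+120],(720,480),interpolation=cv2.INTER_CUBIC))
E
```

```text
38.28 pos [ 0.5869 -0.2251  0.2651] a -1.691 q [-0.48  0.05  1.59 -0.    1.5   1.21] F [ 0.2 -0.2  0.3] open 0.0855
carrier [310.1 192.9] 0.72 [ 0.6283 -0.2262]
(array([ 0.6282, -0.227 ,  0.1538]), [1.0, 1.0])
tab px [332.7 144.2] [14.6 31.3] bbox [325 129  17  32 443] c [ 0.6288 -0.2268  0.204 ]
[[0.6191, -0.2205], [0.6395, -0.2231], [0.6383, -0.2329], [0.6178, -0.2306]]
tab px [311. 203.] [44. 16.] bbox [303 181  17  45 726] c [ 0.6312 -0.2277  0.204 ]
[[0.6431, -0.225], [0.6421, -0.2333], [0.6188, -0.2305], [0.6199, -0.2219]]
bar [array([ 0.6321, -0.1937]), array([ 0.6203, -0.2925])] [array([ 0.6758, -0.1875]), array([ 0.6626, -0.3068]), array([ 0.5738, -0.3   ]), array([ 0.5875, -0.1782])]
```

View pics/w16c.png

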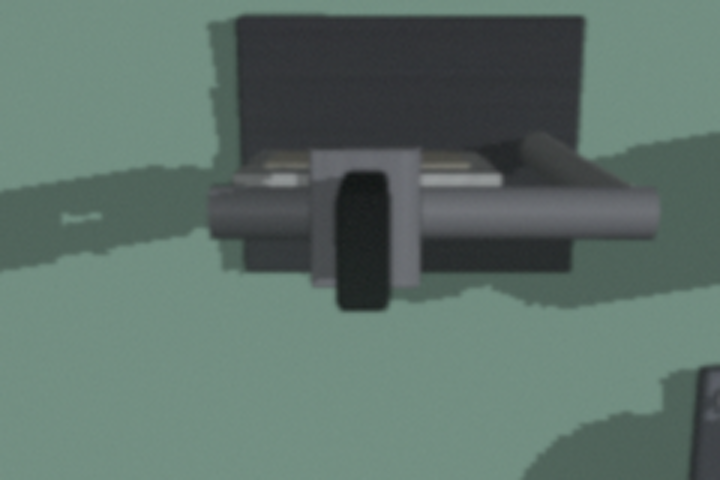

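The crop shows the stand bar level in the image, so the yaw is -0.12, with the tab centred and the tag on the +x side. Descending to grip the tab.

Request:
step_arm:
  moves:
    - [[2.1, -0.1, 0, 0], [2.1, -0.1, -1, 0], [0, 0, -3, 0], [0, 0, -2, 0], [0, 0, 0, 0], [0, 0, 0, 0], [0, 0, 0, 0]]

```text
t: 38.97
tool_pos: [0.6294, -0.2276, 0.2059]
tool_rot: [-2.083, 2.35, -0.005]
contact_force: [-0.4, -0.1, 0.6]
opening: 0.0855
```

Run:
```python
from tab import *
o=st();c=viewer.calibration('wrist');im=viewer.get_image('wrist')
tab(im,c,(.629,-.227,.204),.204);print(proj(c,o['tool_pos']),proj(c,o['tool_pos']-[0,0,.02]))
```

```text
38.97 pos [ 0.6294 -0.2276  0.2059] a -1.691 q [-0.46  0.18  1.55  0.    1.41  1.23] F [-0.4 -0.1  0.6] open 0.0855
tab px [316.5 326. ] [64. 21.] bbox [ 306  294   22   65 1338] c [ 0.635  -0.2283  0.204 ]
[[0.6495, -0.2259], [0.6485, -0.234], [0.6197, -0.2308], [0.6207, -0.2222]]
[316.45412274 340.89460259] [316.36859996 316.32045207]
```

Request:
step_arm:
  moves:
    - [[0, 0, -1.2, 0], [0, 0, -1, 0], [0, 0, 0, 0], [0, 0, 0, 0], [0, 0, 0, 0]]

```text
t: 39.43
tool_pos: [0.6286, -0.2271, 0.1811]
tool_rot: [2.084, -2.351, -0.001]
contact_force: [-0.4, -0.3, 0.4]
opening: 0.0855
```

Request:
step_arm:
  moves:
    - [[0, 0, 0, 0], [0, 0, 0, 0], [0, 0, 0, 0], [0, 0, 0, 0], [0, 0, 0, 0], [0, 0, 0, 0], [0, 0, 0, 0], [0, 0, 0, 0], [0, 0, 0, 0], [0, 0, 0, 0]]
  grip: 1
  squeeze: 60

```text
t: 40.27
tool_pos: [0.6288, -0.2272, 0.1817]
tool_rot: [-2.084, 2.351, -0.001]
contact_force: [0.2, -0.4, 0.2]
opening: 0.01
```

Run:
```python
from h import *
st()
```

```text
40.27 pos [ 0.6288 -0.2272  0.1817] a -1.691 q [-0.46  0.2   1.57 -0.    1.37  1.23] F [ 0.2 -0.4  0.2] open 0.01
```

Request:
step_arm:
  moves:
    - [[0, 0, 0.9, 0], [0, 0, 0.8, 0], [0, 0, 0, 0], [0, 0, 0, 0], [0, 0, 0, 0]]

```text
t: 40.68
tool_pos: [0.6287, -0.227, 0.1985]
tool_rot: [-2.084, 2.351, -0.0]
contact_force: [0.0, -0.1, -1.1]
opening: 0.0095
```

Run:
```python
from h import *
st()
```

```text
40.68 pos [ 0.6287 -0.227   0.1985] a -1.691 q [-0.46  0.19  1.55  0.    1.4   1.23] F [ 0.  -0.1 -1.1] open 0.0095
```

Request:
step_arm:
  moves:
    - [[-1, 0.12, 0, 0], [-1.5, 0.18, 0, 0], [-1.5, 0.18, 0, 0], [-1, 0.12, 0, 0], [0, 0, 0, 0], [0, 0, 0, 0], [0, 0, 2, 0], [0, 0, 3, 0], [0, 0, 3, 0], [0, 0, 1, 0]]

```text
t: 41.52
tool_pos: [0.5811, -0.222, 0.2943]
tool_rot: [-2.082, 2.348, -0.013]
contact_force: [0.9, -1.2, 1.0]
opening: 0.0093
```

Request:
step_arm:
  moves:
    - [[-0.1, 3, 0, 0.01], [-0.1, 3, 0, 0.01], [-0.1, 3, 0, 0.01], [-0.1, 3, 0, 0.01], [-0.1, 3, 0, 0.01], [0, 3, 0, 0], [0, 3, 0, 0], [0, 3, 0, 0], [0, 3, 0, 0], [0, 1, 0, 0]]

```text
t: 42.35
tool_pos: [0.5736, 0.0625, 0.2876]
tool_rot: [-2.146, 2.294, 0.003]
contact_force: [1.1, -0.8, -1.7]
opening: 0.0092
```

Request:
step_arm:
  moves:
    - [[0, 0, 0, 0], [0, 0, 0, 0], [0, 0, 0, 0], [0, 0, 0, 0]]

```text
t: 42.68
tool_pos: [0.5739, 0.0576, 0.2882]
tool_rot: [2.14, -2.3, 0.0]
contact_force: [-0.4, 0.6, -2.0]
opening: 0.0092
```

Run:
```python
from h import *
st();c=viewer.calibration('wrist');im=viewer.get_image('wrist');np.savez('w17',**c);cv2.imwrite('pics/w17.png',im)
for th,z in [('rail_load',.22),('mark',.22),('rail',0),('carrier',.25)]: pts('wrist',th,z)
```

```text
42.68 pos [0.5739 0.0576 0.2882] a -1.643 q [-0.03 -0.08  1.68 -0.    1.54  1.61] F [-0.4  0.6 -2. ] open 0.0092
rail_load [291.  167.4] 0.61 [0.6366 0.0665]
mark [ 34.8 162.2] 0.81 [0.6491 0.2015]
rail [134.9 285.9] 0.73 [0.4851 0.2954]
rail [318.  304.4] 0.73 [0.4422 0.065 ]
carrier [317.2 307.7] 0.95 [0.5684 0.0579]
```

View pics/w17.png

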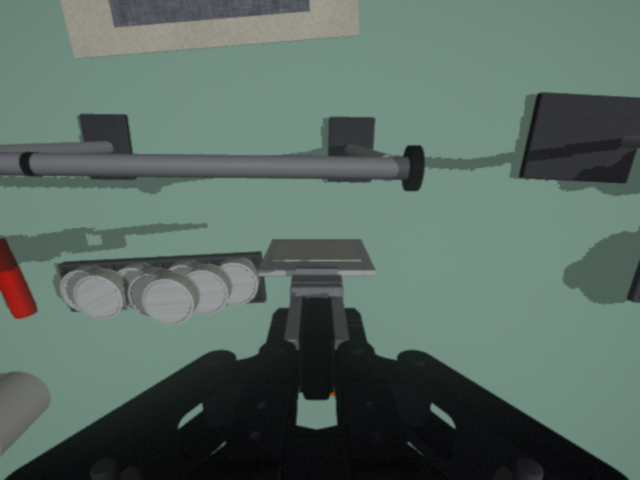

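The rail runs from the disc at (413,168) to the band at (28,163), and the carrier hangs level in front of it. The stacked tins show at left. I'll compute the rail's axis.

Run:
```python
from h import *
c=dict(np.load('w17.npz'));im=cv2.imread('pics/w17.png');s=viewer.calibration('side')
hsv=cv2.cvtColor(im,cv2.COLOR_BGR2HSV);m=(hsv[...,1]<60)&(hsv[...,2]>55)
P=[]
for u in range(130,396,10):
    r=np.where(m[145:190,u])[0]+145
    # longest run
    g=np.split(r,np.where(np.diff(r)>1)[0]+1);r=max(g,key=len);P.append((u,(r[0]+r[-1])/2,len(r)))
P=np.array(P);print(P[::5].round(1).tolist());k=np.polyfit(P[:,0],P[:,1],1);print(k)
for z in (.215,.22,.225):
    A,B=[onz(c,(u,np.polyval(k,u)),z) for u in (405,28)];print(z,A.round(4),B.round(4),np.arctan2(-(B-A)[0],(B-A)[1]).round(4),np.linalg.norm(B-A).round(4), proj(s,A).round(1),proj(s,B).round(1))
row=hsv[155:172,5:60,2].mean(0);print(row.round(0).tolist())
print(tri([(c,(28,163)),(s,(229.3,258.7))]))
print('side rail pixels at band col', )
```

```text
[[130.0, 164.5, 24.0], [180.0, 167.0, 45.0], [230.0, 167.0, 45.0], [280.0, 167.0, 45.0], [330.0, 172.5, 34.0], [380.0, 167.0, 45.0]]
[3.66300366e-03 1.66158730e+02]
0.215 [0.6316 0.0048 0.215 ] [0.6472 0.2095 0.215 ] -0.0761 0.2053 [266.1 197. ] [227.  262.8]
0.22 [0.6321 0.006  0.22  ] [0.6473 0.2055 0.22  ] -0.0761 0.2 [265.6 195.7] [227.4 259.7]
0.225 [0.6327 0.0072 0.225 ] [0.6475 0.2015 0.225 ] -0.0761 0.1948 [265.1 194.3] [227.8 256.6]
[101.0, 101.0, 101.0, 101.0, 102.0, 102.0, 101.0, 101.0, 102.0, 101.0, 101.0, 101.0, 100.0, 93.0, 74.0, 51.0, 36.0, 29.0, 26.0, 25.0, 26.0, 26.0, 27.0, 34.0, 55.0, 78.0, 92.0, 99.0, 102.0, 103.0, 103.0, 103.0, 103.0, 102.0, 103.0, 103.0, 103.0, 103.0, 103.0, 103.0, 103.0, 103.0, 103.0, 103.0, 103.0, 103.0, 103.0, 103.0, 103.0, 103.0, 103.0, 104.0, 104.0, 104.0, 104.0]
(array([0.6467, 0.2031, 0.221 ]), [2.4, 2.4])
side rail pixels at band col
```

```bash
cat > railfit.py <<'E'
from h import *
def railfit(im,c,cols,v0,v1,zs=(.216,.22,.224)):
    d=im[...,1].astype(float)-im[...,2]; P=[]
    for u in cols:
        col=d[v0:v1,u]; t=(np.percentile(col,95)+col.min())/2
        r=np.where(col<t)[0]+v0; g=max(np.split(r,np.where(np.diff(r)>1)[0]+1),key=len); P.append((u,(g[0]+g[-1])/2,len(g)))
    P=np.array(P);ok=abs(P[:,2]-np.median(P[:,2]))<4;P=P[ok];k=np.polyfit(P[:,0],P[:,1],1);print('n',len(P),'w',np.median(P[:,2]),k,'res',np.abs(np.polyval(k,P[:,0])-P[:,1]).max().round(2))
    return k
E
python3 - <<'E'
from railfit import *
c=dict(np.load('w17.npz'));im=cv2.imread('pics/w17.png')
k=railfit(im,c,range(135,395,6),140,195)
for z in (.216,.22,.224):
    A,B=[onz(c,(u,np.polyval(k,u)),z) for u in (403,24.7)];print(z,A.round(4),B.round(4),'yaw',np.arctan2(-(B-A)[0],(B-A)[1]).round(4),np.linalg.norm(B-A).round(4))
E
```

```text
n 34 w 23.0 [7.81690981e-03 1.64230578e+02] res 0.71
0.216 [0.6319 0.0062 0.216 ] [0.6483 0.2102 0.216 ] yaw -0.0801 0.2047
0.22 [0.6323 0.0071 0.22  ] [0.6484 0.2069 0.22  ] yaw -0.0801 0.2005
0.224 [0.6328 0.008  0.224 ] [0.6485 0.2037 0.224 ] yaw -0.0801 0.1963
```

Request:
step_arm:
  moves:
    - [[0, 0.9, -1, -0.006], [0, 0.8, -1, 0], [0, 0, 0, 0], [0, 0, 0, 0], [0, 0, 0, 0], [0, 0, 0, 0]]

```text
t: 43.43
tool_pos: [0.5739, 0.076, 0.2687]
tool_rot: [-2.135, 2.304, -0.001]
contact_force: [-0.1, 0.5, -1.9]
opening: 0.0093
```

Run:
```python
from railfit import *
st();c=viewer.calibration('wrist');im=viewer.get_image('wrist');np.savez('w18',**c);cv2.imwrite('pics/w18.png',im)
u,v=proj(c,(.637,.07,.22));print(u,v)
k=railfit(im,c,range(160,400,6),int(v-35),int(v+35))
for z in (.216,.22,.224):
    A,B=[onz(c,(uu,np.polyval(k,uu)),z) for uu in (390,150)];print(z,A.round(4),B.round(4),'yaw',np.arctan2(-(B-A)[0],(B-A)[1]).round(4))
# height from two views: same x at y=.07
w=dict(np.load('w17.npz'));kw=(7.8169e-3,164.2306)
def xat(c,k,z,y=.07):
    A,B=[onz(c,(uu,np.polyval(k,uu)),z) for uu in (390,150)];return A[0]+(B-A)[0]*(y-A[1])/(B-A)[1]
for z in (.2,.21,.22,.23,.24): print(z,xat(w,kw,z).round(4),xat(c,k,z).round(4))
```

```text
43.43 pos [0.5739 0.076  0.2687] a -1.647 q [ 0.   -0.07  1.7  -0.    1.51  1.65] F [-0.1  0.5 -1.9] open 0.0093
318.63429683758676 168.02060986668764
n 31 w 25.0 [5.00672043e-03 1.65619288e+02] res 0.34
0.216 [0.6342 0.0352 0.216 ] [0.6437 0.1519 0.216 ] yaw -0.0814
0.22 [0.6346 0.036  0.22  ] [0.6439 0.1501 0.22  ] yaw -0.0814
0.224 [0.635  0.0368 0.224 ] [0.6441 0.1482 0.224 ] yaw -0.0814
0.2 0.6356 0.6356
0.21 0.6365 0.6365
0.22 0.6374 0.6374
0.23 0.6383 0.6383
0.24 0.6392 0.6392
```

Request:
step_arm:
  moves:
    - [[1.5, -0.12, 0, -0.004], [1.5, -0.12, 0, 0], [1, -0.08, 0, 0], [0.8, -0.06, 0, 0], [0.8, -0.06, 0, 0], [0.7, -0.05, 0, 0], [0, 0, 0, 0], [0, 0, 0, 0], [0, 0, 0, 0]]

```text
t: 44.23
tool_pos: [0.6365, 0.0711, 0.2684]
tool_rot: [2.13, -2.308, -0.001]
contact_force: [-0.7, -0.2, -0.5]
opening: 0.0092
```

Run:
```python
from h import *
st();c=viewer.calibration('wrist');im=viewer.get_image('wrist');np.savez('w19',**c);cv2.imwrite('pics/w19.png',im)
s=viewer.calibration('side');im=viewer.get_image('side');cv2.imwrite('pics/s3.png',im)
```

```text
44.23 pos [0.6365 0.0711 0.2684] a -1.651 q [-0.    0.08  1.55  0.    1.51  1.65] F [-0.7 -0.2 -0.5] open 0.0092
```

Request:
step_arm:
  moves:
    - [[0.1, 0, -0.5, 0], [0, 0, -0.5, 0], [0, 0, -0.4, 0], [0, 0, 0, 0], [0, 0, 0, 0], [0, 0, 0, 0]]

```text
t: 44.83
tool_pos: [0.6377, 0.071, 0.2543]
tool_rot: [2.13, -2.309, -0.0]
contact_force: [0.3, -0.0, -1.8]
opening: 0.0092
```

Run:
```python
from h import *
st()
```

```text
44.83 pos [0.6377 0.071  0.2543] a -1.651 q [-0.01  0.09  1.57 -0.    1.49  1.65] F [ 0.3 -0.  -1.8] open 0.0092
```

Request:
step_arm:
  moves:
    - [[0, 0, -0.2, 0], [0, 0, 0, 0], [0, 0, 0, 0], [0, 0, 0, 0]]

```text
t: 45.17
tool_pos: [0.6378, 0.071, 0.2526]
tool_rot: [-2.131, 2.309, -0.0]
contact_force: [0.7, -0.5, -1.5]
opening: 0.0095
```

Request:
step_arm:
  moves:
    - [[0, 0, -0.1, 0], [0, 0, 0, 0], [0, 0, 0, 0], [0, 0, 0, 0]]

```text
t: 45.5
tool_pos: [0.6379, 0.071, 0.2517]
tool_rot: [-2.13, 2.308, -0.0]
contact_force: [-0.6, 0.6, -0.7]
opening: 0.0098
```

Request:
step_arm:
  moves:
    - [[0.05, 0.6, 0, 0], [0.1, 1.25, 0, 0], [0.1, 1.25, 0, 0], [0.1, 1.25, 0, 0], [0.1, 1.25, 0, 0], [0.1, 1.25, 0, 0], [0.1, 1.25, 0, 0], [0.05, 0.6, 0, 0], [0, 0, 0, 0], [0, 0, 0, 0]]

```text
t: 46.33
tool_pos: [0.6448, 0.1591, 0.2517]
tool_rot: [-2.131, 2.307, 0.001]
contact_force: [0.6, 2.4, 0.7]
opening: 0.009
```

Request:
step_arm:
  moves:
    - [[0, 0, 0, 0], [0, 0, 0, 0]]

```text
t: 46.5
tool_pos: [0.6448, 0.1579, 0.2517]
tool_rot: [-2.13, 2.309, 0.0]
contact_force: [0.2, 1.8, 1.5]
opening: 0.0095
```

Run:
```python
from railfit import *
o=st();c=viewer.calibration('wrist');im=viewer.get_image('wrist');np.savez('w20',**c);cv2.imwrite('pics/w20.png',im)
w=dict(np.load('w17.npz'));s=viewer.calibration('side')
u,v=proj(c,(.6484,.2055,.22));print('exp band',u,v)
g=im.max(2);print(g[int(v)-5:int(v)+6,int(u)-40:int(u)+40].mean(0).round(0).tolist())
for d in nets.pinpoint('wrist','mark'): print(d['at'],d['confidence'],onz(c,d['at'],.22))
for d in nets.pinpoint('wrist','carrier'): print(d['at'],d['confidence'],onz(c,d['at'],.22))
```

```text
46.5 pos [0.6448 0.1579 0.2517] a -1.651 q [0.13 0.14 1.52 0.   1.48 1.78] F [0.2 1.8 1.5] open 0.0095
exp band 218.31321737600402 304.7994596750072
[88.0, 88.0, 88.0, 88.0, 87.0, 86.0, 87.0, 86.0, 87.0, 87.0, 87.0, 86.0, 86.0, 86.0, 86.0, 86.0, 86.0, 86.0, 86.0, 86.0, 86.0, 86.0, 86.0, 86.0, 86.0, 86.0, 86.0, 86.0, 86.0, 86.0, 86.0, 86.0, 86.0, 86.0, 86.0, 85.0, 77.0, 59.0, 42.0, 38.0, 38.0, 38.0, 37.0, 37.0, 37.0, 38.0, 39.0, 51.0, 70.0, 83.0, 86.0, 86.0, 86.0, 86.0, 86.0, 86.0, 86.0, 86.0, 86.0, 86.0, 86.0, 86.0, 86.0, 86.0, 86.0, 86.0, 86.0, 86.0, 86.0, 86.0, 85.0, 86.0, 86.0, 85.0, 86.0, 86.0, 86.0, 85.0, 86.0, 86.0]
[225.5, 304.3] 0.66 [0.64838445 0.20197118 0.22      ]
[316.2, 305.5] 0.56 [0.64417656 0.15805824 0.22      ]
```

Request:
step_arm:
  moves:
    - [[0.05, 0.6, 0, 0], [0.08, 1, 0, 0], [0.08, 1, 0, 0], [0.02, 0.2, 0, 0], [0, 0, 0, 0], [0, 0, 0, 0], [0, 0, 0, 0], [0, 0, 0, 0]]

```text
t: 47.32
tool_pos: [0.6471, 0.1866, 0.2517]
tool_rot: [-2.13, 2.307, 0.001]
contact_force: [-0.8, 3.6, 1.9]
opening: 0.0096
```

Run:
```python
from railfit import *
a=dict(np.load('w20.npz'));print('prev',onz(a,(220.3,304.7),.22),onz(a,(220.3,304.7),.226))
o=st();c=viewer.calibration('wrist');im=viewer.get_image('wrist');np.savez('w21',**c);cv2.imwrite('pics/w21.png',im)
u,v=proj(c,(.6484,.2045,.22));print('exp band',u,v,'tcp',proj(c,o['tool_pos']),proj(c,o['tool_pos']-[0,0,.0317]))
g=im.max(2)
for r in (-8,0,8): print(int(u)-40,g[int(v)+r-2:int(v)+r+3,int(u)-40:int(u)+160].mean(0).round(0).astype(int).tolist())
```

```text
prev [0.64837507 0.20452753 0.22      ] [0.6513018  0.20246831 0.226     ]
47.32 pos [0.6471 0.1866 0.2517] a -1.651 q [0.17 0.16 1.49 0.   1.49 1.82] F [-0.8  3.6  1.9] open 0.0096
exp band 279.53114425875947 304.50496741785645 tcp [316.32309429 340.88427958] [316.3784121 304.3176342]
239 [74, 75, 75, 75, 75, 75, 74, 74, 74, 74, 74, 74, 74, 74, 74, 74, 74, 74, 74, 74, 74, 73, 74, 73, 74, 74, 73, 73, 73, 73, 74, 73, 73, 73, 73, 73, 70, 59, 41, 32, 32, 32, 32, 32, 32, 31, 33, 41, 57, 68, 70, 70, 77, 84, 84, 84, 84, 83, 84, 85, 83, 80, 78, 72, 68, 67, 70, 75, 79, 76, 69, 67, 66, 66, 68, 68, 67, 67, 68, 67, 67, 67, 67, 76, 87, 90, 92, 90, 82, 76, 75, 78, 83, 87, 89, 90, 93, 95, 95, 94, 93, 93, 92, 90, 90, 91, 92, 92, 92, 93, 92, 92, 92, 92, 92, 92, 92, 91, 92, 92, 92, 92, 92, 92, 93, 92, 92, 93, 93, 92, 93, 93, 93, 91, 92, 92, 93, 92, 92, 92, 93, 93, 93, 93, 93, 92, 93, 93, 93, 93, 93, 93, 93, 93, 93, 93, 94, 94, 93, 93, 93, 92, 93, 93, 92, 92, 93, 93, 93, 93, 92, 93, 93, 93, 92, 92, 93, 93, 93, 92, 92, 92, 93, 92, 92, 92, 92, 92, 92, 92, 92, 92, 91, 92, 91, 92, 92, 92, 91, 92]
239 [89,
[... 1074 characters left out ...]
0, 29, 28, 31, 38, 52, 63, 66, 67, 66, 66, 66, 66, 67, 65, 66, 65, 57, 40, 30, 27, 27, 27, 26, 24, 25, 24, 26, 25, 26, 26, 27, 26, 26, 25, 25, 27, 26, 26, 26, 26, 27, 25, 26, 27, 27, 28, 30, 34, 50, 63, 67, 67, 67, 67, 67, 67, 67, 67, 67, 67, 60, 46, 35, 32, 32, 33, 33, 34, 34, 35, 34, 36, 42, 51, 65, 80, 94, 104, 105, 107, 106, 107, 106, 107, 107, 107, 107, 107, 107, 107, 107, 107, 107, 107, 107, 108, 108, 107, 108, 108, 107, 108, 108, 108, 108, 108, 108, 108, 108, 108, 108, 109, 108, 108, 109, 108, 109, 109, 109, 109, 109, 109, 109, 108, 108, 109, 109, 109, 109, 108, 109, 109, 109, 109, 109, 110, 109, 109, 109, 109, 109, 109, 110, 109, 108, 109, 109, 109, 109, 109, 110, 109, 109, 109, 110]
```

Request:
step_arm:
  moves:
    - [[0.05, 0.6, 0, 0], [0.05, 0.6, 0, 0], [0.03, 0.4, 0, 0], [0, 0, 0, 0], [0, 0, 0, 0], [0, 0, 0, 0], [0, 0, 0, 0]]

```text
t: 47.95
tool_pos: [0.6485, 0.2024, 0.2517]
tool_rot: [-2.13, 2.308, 0.0]
contact_force: [1.4, 0.5, 3.1]
opening: 0.0094
```

Run:
```python
from h import *
st()
```

```text
47.95 pos [0.6485 0.2024 0.2517] a -1.651 q [0.19 0.18 1.48 0.   1.49 1.84] F [1.4 0.5 3.1] open 0.0094
```

Request:
step_arm:
  moves:
    - [[0, 0, 0, 0], [0, 0, 0, 0], [0, 0, 0, 0], [0, 0, 0, 0], [0, 0, 0, 0], [0, 0, 2, 0], [0, 0, 4, 0], [0, 0, 3, 0], [-4, -1, 1, 0], [-4, -1, 0, 0]]
  grip: 0

```text
t: 48.78
tool_pos: [0.5706, 0.1823, 0.3548]
tool_rot: [-2.127, 2.306, -0.004]
contact_force: [-0.2, 0.3, 1.2]
opening: 0.0851
```

Request:
step_arm:
  moves:
    - [[-2, -2, 0, 0], [0, 0, 0, 0], [0, 0, 0, 0], [0, 0, 0, 0], [0, 0, 0, 0], [0, 0, 0, 0], [0, 0, 0, 0], [0, 0, 0, 0]]

```text
t: 49.45
tool_pos: [0.5495, 0.1624, 0.3509]
tool_rot: [2.131, -2.308, -0.001]
contact_force: [0.7, -0.8, -0.3]
opening: 0.0851
```

Run:
```python
from h import *
st();c=viewer.calibration('wrist');im=viewer.get_image('wrist');np.savez('w22',**c);cv2.imwrite('pics/w22.png',im)
pts('wrist','carrier',.22);pts('wrist','tin0',.036)
im2=viewer.get_image('side');cs=viewer.calibration('side');pts('side','tin0',.036);pts('side','carrier',.22);pts('side','base0',.014)
b=cv2.resize(im2[185:410,180:400],(440,450),interpolation=cv2.INTER_CUBIC)
a=cv2.resize(im,(360,270)); u,v=np.int32(proj(c,(.6487,.2026,.225)));print(u,v)
z=cv2.resize(im[max(0,v-40):v+40,max(0,u-80):u+80],(360,180),interpolation=cv2.INTER_CUBIC)
cv2.imwrite('pics/fin.png',np.hstack([b,np.vstack([a,z])]))
```

```text
49.45 pos [0.5495 0.1624 0.3509] a -1.651 q [ 0.16 -0.11  1.61  0.    1.65  1.81] F [ 0.7 -0.8 -0.3] open 0.0851
carrier [247.7 110.1] 0.64 [0.6467 0.2008]
tin0 [249.5 252.1] 0.96 [0.4871 0.2551]
tin0 [203.7 250.8] 0.9 [0.4937 0.3147]
tin0 [297.4 248.5] 0.86 [0.487 0.192]
tin0 [268.8 250. ] 0.86 [0.4879 0.2295]
tin0 [407.  324.7] 0.75 [0.3623 0.0493]
tin0 [382.1 295.4] 0.78 [0.3366 0.0707]
tin0 [297. 348.] 0.76 [0.4892 0.2573]
tin0 [287.1 370.8] 0.69 [0.4942 0.315 ]
tin0 [304.6 331.1] 0.58 [0.4848 0.2119]
tin0 [305.7 321.5] 0.49 [0.489 0.187]
tin0 [292.7 364.9] 0.48 [0.4868 0.2988]
tin0 [298.1 353.3] 0.34 [0.4834 0.2692]
tin0 [240.2 429.7] 0.26 [0.5452 0.4589]
carrier [228.9 259.2] 0.66 [0.6449 0.2035]
base0 [287.  386.5] 0.85 [0.488  0.3382]
base0 [308.6 319.5] 0.66 [0.4879 0.1656]
base0 [301.4 342.1] 0.57 [0.4878 0.2275]
base0 [291.1 363.7] 0.52 [0.4947 0.2849]
base0 [306.4 327.3] 0.2 [0.4873 0.1873]
243 106
```

View pics/fin.png

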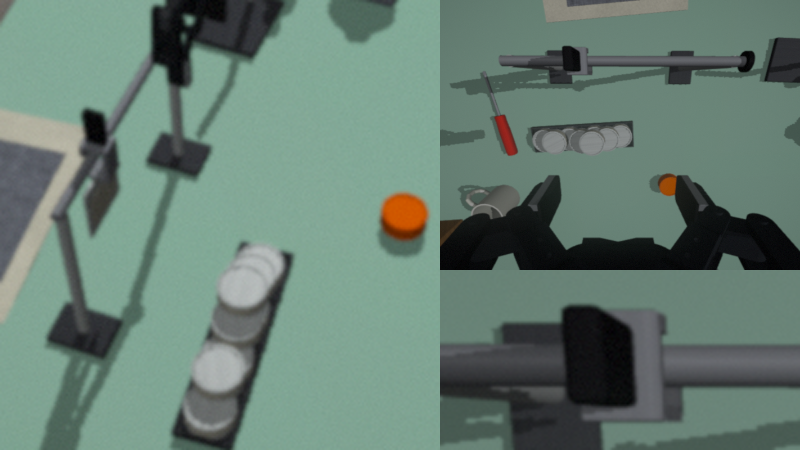

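The last picture shows the carrier hanging on the rail with the band hidden under its hook. The stack is intact and nothing touches the gripper. Handing in.

Run:
```python
from station import ctrl
print(ctrl.finish_job())
```

```text
the job is handed in; nothing more can be done
None
```

The job is done in the order asked and handed in at about 50 s of the 210 s allowed. The tool reports no verdict.

- **Collar:** I turned it from position 2 by 2.10 rad clockwise to 6 and let go. Two later wrist pictures show the white line at the six-dot direction.
- **Tins:** Four white tins were loose. Three stand on gap0, gap1 and gap2 and the fourth on upper0; the orange one was left alone. The gap2 tin was knocked about 2 cm aside during the run, so I regripped it and put it back. The last pictures show all four in place and the row flat. Most were within about 2 mm; upper0 looked 2–3 mm off centre.
- **Carrier:** I hooked it on about 65 mm from the disc end of the rail, slid it along in light contact and released it. It hangs there freely. Its origin in the side view, (229,259), matches the band's earlier pixel, (229,259).
- **Disagreement:** Estimates of the band's position along the rail ranged from y = 0.2015 to 0.207 m. I used the closest-range measurement, about 0.2026 m. The band is now hidden under the hook, so I could not check the final centring directly.
- **Left alone:** The bottle, screwdriver and mug were not touched.

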